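# Check a caged spring on the spring tester and note its force

## Robot

A 6-joint arm with a two-finger parallel gripper is mounted at the origin on the work surface. World frame = base frame: x ahead of the robot, y to its left, z up, the work surface at z = 0. Lengths are in m, angles in rad, forces in N, time in s.
With the tool pointing down it reaches from about 0.275 to 0.725 m from the base axis. Payload 15.9 kg.
Tool frame: the origin (TCP) lies midway between the tips of the shut fingers; the grasp point (between the pads) lies 19 mm behind it (grip_point_offset is the distance from the TCP to the grasp point, in m); z points along the fingers, x is the direction in which the jaws open and shut, and the axes are right-handed (so a half turn about z gives the same grasp; the last joint's range is limited). The gripper opens to 85 mm and grips with 20 to 120 N. Pads are 22 mm wide; open, the fingers measure 114 mm over their backs; the gripper's body (76 mm by 85 mm) begins 54 mm behind the grasp point. The pads swing forward as they close: fully open they stand 13 mm farther back than shut.
Start: joints at [1.141, 0.213, -0.034, 1.323, 0, 1.571], TCP at [0.208, 0.455, 0.231] pointing down, gripper open.
Joint ranges: [-2.98, 2.98], [-0.74, 1.72], [-1.14, 1.35], [-2.1, 2.04], [-1.57, 1.44], [-3.14, 3.14]. Speed limits (rad/s): [1.89, 1.89, 2.39, 2.57, 3.14, 3.14].

## Interface

Orientations are given as a rotation vector (axis times angle).
In Python, from workcell import read_state, get_image, get_calibration, hand_in, search_frame, place_of, grip_point_offset gives the robot as it stands.
- The arm moves only by the tool jog_arm, never from a script. Its arguments are lists of equal length, an entry for each row: "delta_rot": the turn, a rotation vector about the world's x, y, z in degrees, a list of three; "offset": the shift along the world's x, y, z in cm, a list of three; "grip": the opening, from 0 (shut) to 1 (fully open). In form: {"delta_rot": [[ax, ay, az], ...], "offset": [[dx, dy, dz], ...], "grip": [grip, ...]}. A call has 1 to 8 rows; each row shifts and turns the commanded pose from where the row before left it; what a row does not reach is not made up. A row lasts 1/12 s, in which the tool goes at most 41.7 mm and 7.16 degrees, less where a joint would pass 70% of its speed; a pose out of reach is approached as far as the arm can. A call with a gripper value outside its range is refused whole. The fingers move at their own pace and stop on an object; "newtons" is the grip in N (left out, the last holds). Time passes only in rows, so rows that do not move let the fingers close. It gives the time, the measured TCP pose, the force and the opening at its end, in the units of the state.
- read_state(): the state, without advancing time (a new reading comes with each control period).
- get_image(name): name is "scene" or "side" or "wrist"; returns (picture, depth): 480x640x3 uint8, blue, green, red; 480x640 float32, m along the optical axis (not along the pixel's ray), 0 where there is no reading.
- get_calibration(name): a dict with "fx", "fy", "cx", "cy" (pixels), "camera_from_world" (4x4, takes a point from world to camera coordinates). Camera axes: x right, y up, looking along -z (the intrinsics and any distortion apply to the point x, -y, -z); pixel columns grow to the right and rows downward; lengths in m; the calibration is good to about 2 mm. A picture is of the moment at which its call begins: read the wrist's pose just before it. get_calibration takes no time and is no camera call; for the wrist camera it gives the pose at the moment of the call.
- hand_in(): hands the job in, once; it reports no verdict.
Trained networks look in the newest picture that a camera, given by its name, has taken for a name from the list of things; names that differ only in an ending like _2 or _b are one class to them, and where a whole thing is asked for, a point or a joint stands for the part that bears it (a point fixed in the world has none). Each returns a list of dicts, best first, with "conf" (0 to 1); they miss things now and then, are a little off and sometimes report something else, mostly with a low value. They report only what shows in the picture. A call takes as long as a camera call.
- search_frame(camera, label): "extent" ([centre column, centre row, width, height] in pixels, round what is visible of it).
- place_of(camera, label): "pixel" ([column, row] in pixels: a listed point, or the origin of a listed thing).
The state is a dict: "time": time; "q": joint angles; "joint_vel": joint speeds; "tau": joint torques, N m; "tool_pos": TCP position; "orientation": TCP orientation; "contact_force": force on the tool from outside, world axes, zero at the start; "ft_torque": the same for the moment, N m; "gripper_width": finger opening in m.
Only numpy, scipy, OpenCV 4.12 (cv2) and the standard library are available. Lean on these libraries where they do the work, as an engineer would, in place of code of your own. Each camera call takes 0.05 s, during which the arm holds its last target.

## Task

Take either one of the two look-alike caged springs and stand it in the round seat of the spring tester's plate, between the three pillars. Press its knob straight down until the cap's flange just meets the tops of the three pillars (the marked height), hold it there for a second without pressing hard onto the pillars, note the force at which the flange came to the mark, and let the spring rise again. Then slide the rider on the tester's scale to that force and leave it there; leave the spring standing in the seat, and the other spring and everything else on the desk where they are.

Things in the scene. Friction and masses are not known exactly. Their poses are not given: they have to be found in the camera images.
- spring_1: One of two look-alike caged compression springs of different, unknown stiffness (0.3 to 0.7 N/mm, lightly preloaded), standing upright. Aluminium foot disc (34 mm diameter, 6 mm thick, lower edge chamfered), 25 mm wide coil, and on top a flanged cap with a knob that slides down against the coil and cannot come off. Free height 84 mm, about 70 g. Origin: centre of the foot's underside, z up.
- spring_2: The other caged spring: same look and sizes as spring_1, different stiffness.
- cap_1 (a joint): How far the cap of spring_1 is pushed down (m): 0 free, at most 0.022. Its flange is a disc 58 mm in diameter, 4 mm thick, its underside 58 mm above the foot's underside when free; in the tester it meets the pillars at 0.018.
- cap_2 (a joint): The same for spring_2.
- knob_top_1 (a point): Centre of the flat top of spring_1's round upright knob (22 mm diameter, 22 mm high above the flange), by which the spring can be lifted; it moves down with the cap.
- knob_top_2 (a point): The same for spring_2.
- tester: Spring tester, a grey box fixed on the desk, 230 mm deep (x) by 270 mm wide (y) by 45 mm high. Origin: centre of its underside; x points away from the robot at yaw 0. On its top, in its frame: the round load plate at x +40, y -65 mm; a flat white dial (104 mm wide) at x +45, y +65 mm; the recording scale with the rider, along y, at x -85 mm.
- seat (a point): Centre of the seat's floor on the load plate, 66 mm above the desk when unloaded. The seat is a round recess of 37 mm diameter inside a rim 5 mm high and 2 mm thick. The plate (68 mm diameter) is sprung and sinks about 0.33 mm per newton of load.
- gauge: Three steel pillars (7 mm diameter, evenly spaced on a 49 mm circle about the seat) that stand on the load plate and sink with it. Their tops, 40 mm above the seat's floor, are the marked height. When the flange lands on them the resistance gets much stiffer than the spring's; more than 5 N onto them is too hard. Origin: the seat's floor centre.
- needle (a joint): Dial needle: 0.2 rad per newton of load on the plate, clockwise from above, 0 when the plate is empty (21 ticks for 0 to 20 N, long ones every 5 N). It shows the spring's force, the foot's own small weight (0.3 N) and whatever is pressed onto the pillars.
- rider (a joint): Position of the rider along its scale (m), grows towards the tester's +y; the scale reads 0 N at 0 and 6 mm per newton, to 20 N at 0.120 (ticks every newton, long ones every 5 N). It slides with about 1.5 N of friction and stays where it is left.
- rider_top (a point): Centre of the top of the rider's grip, an upright black block 12 mm thick (along the scale), 22 mm across and 42 mm high, whose top is about 98 mm above the desk.
- beaker: Glass beaker, 60 mm wide, 75 mm high; bystander. Origin under its centre.
- weight: Brass laboratory weight, 40 mm wide, 42 mm high; bystander. Origin under its centre.
- flask: Conical glass flask, 72 mm wide, 90 mm high; bystander. Origin under its centre.
- dish: Shallow glass dish, 84 mm wide; bystander. Origin under its centre.
- screwdriver: Screwdriver lying on the desk; bystander.
- stopper_box: Cardboard box, 60 by 90 by 30 mm; bystander. Origin under its centre.

How it is judged:
On the way, in this order (a step that is already met when the one before it is completed fails the run):
1. a spring stands in the seat (((horizontal distance between spring_1 and seat below 0.003 m and z of spring_1 in the frame of seat between -0.003 and 0.002 m and angle between spring_1's own z axis and vertical below 0.06 rad) or (horizontal distance between spring_2 and seat below 0.003 m and z of spring_2 in the frame of seat between -0.003 and 0.002 m and angle between spring_2's own z axis and vertical below 0.06 rad))), for 0.2 s.
2. the seated spring is pressed down to the marked height, its flange resting on the pillars, and held (((horizontal distance between spring_1 and seat below 0.003 m and z of spring_1 in the frame of seat between -0.003 and 0.002 m and angle between spring_1's own z axis and vertical below 0.06 rad and value of joint cap_1 above 0.0165 m and contact force between spring_1 and gauge above 0.3 N) or (horizontal distance between spring_2 and seat below 0.003 m and z of spring_2 in the frame of seat between -0.003 and 0.002 m and angle between spring_2's own z axis and vertical below 0.06 rad and value of joint cap_2 above 0.0165 m and contact force between spring_2 and gauge above 0.3 N))), for 0.8 s.
At the end, for the whole second after the job is handed in: One spring stands upright in the seat (within 3 mm of its centre, on its floor), its cap risen again (under 3 mm down); the rider rests at the force that this spring has at the marked height, within 1.3 N (about 8 mm) on the scale; the robot touches nothing (((horizontal distance between spring_1 and seat below 0.003 m and z of spring_1 in the frame of seat between -0.003 and 0.002 m and angle between spring_1's own z axis and vertical below 0.06 rad and value of joint rider between 0.0387 and 0.0543 m and value of joint cap_1 below 0.003 m and linear speed of spring_1 below 0.02 m/s and velocity of joint rider between -0.01 and 0.01 m/s) or (horizontal distance between spring_2 and seat below 0.003 m and z of spring_2 in the frame of seat between -0.003 and 0.002 m and angle between spring_2's own z axis and vertical below 0.06 rad and value of joint rider between 0.0717 and 0.0873 m and value of joint cap_2 below 0.003 m and linear speed of spring_2 below 0.02 m/s and velocity of joint rider between -0.01 and 0.01 m/s))).
It fails at once if a spring is pressed with more than 5 N onto the pillars (contact force between any of spring_1, spring_2 and gauge above 5 N).
It fails at once if both springs are moved (the one not tested must stay where it is) (distance of each of spring_1, spring_2 from where it was at the start of the episode above 0.03 m).
It fails at once if a bystander is moved by more than 30 mm (distance of any of beaker, weight, flask, dish, screwdriver, stopper_box from where it was at the start of the episode above 0.03 m).
It also fails if it takes over 72 s, if anything falls off the work surface, if the arm or the gripper's body presses on something with over 40 N, if the wrist force passes 120 N, or if a joint passes its speed limit or range.

## Working session

There is one attempt and no reset: what is moved stays moved. The work goes in short steps, Python scripts to look and compute and a tool call to move; the robot and the scene stay as the last step left them, time stands still between calls to the robot, and variables do not carry over. Pictures are saved under pics/ and viewed, and the job is handed in when it is done.

Besides the shell and the picture viewer there is one more tool, called after "Request:" as name(argument=value, ...) on one line, values as JSON. jog_arm: Moves the arm, as the interface text tells. Its arguments: {"type":"object","properties":{"delta_rot":{"type":"array"},"offset":{"type":"array"},"grip":{"type":"array"},"newtons":{"type":"number"}},"required":["delta_rot","offset","grip"]}

```bash
ls; mkdir -p pics; cat > h.py <<'E'
import numpy as np, cv2
from workcell import *
def snap(cam,fn):
    im,d=get_image(cam); cv2.imwrite('pics/'+fn,im); return im,d
def w2p(c,P):
    p=c["camera_from_world"]@np.r_[P,1]; x,y,z=p[0],-p[1],-p[2]
    return c['fx']*x/z+c['cx'],c['fy']*y/z+c['cy']
def ray(c,u,v):
    d=np.array([(u-c['cx'])/c['fx'],-(v-c['cy'])/c['fy'],-1]); M=np.linalg.inv(c["camera_from_world"])
    return M[:3,3],M[:3,:3]@d
def at_depth(c,u,v,z):
    o,d=ray(c,u,v); return o+d*z
def at_h(c,u,v,h):
    o,d=ray(c,u,v); return o+d*(h-o[2])/d[2]
E
python3 - <<'E'
from h import *
np.set_printoptions(precision=4,suppress=True)
s=read_state();print(s)
for cam in ['scene','side']:
    im,d=snap(cam,cam+'0.png');c=get_calibration(cam)
    print(cam,{k:c[k] for k in c if k!='camera_from_world'},np.linalg.inv(c['camera_from_world'])[:3,3])
    for l,h in [('knob_top_1',.084),('seat',.066),('rider_top',.098),('spring_1',0),('tester',0)]:
        for r in place_of(cam,l)[:4]:
            u,v=r['pixel'];z=d[int(v),int(u)]
            print(l,round(r['conf'],2),np.round(r['pixel']),at_h(c,u,v,h),at_depth(c,u,v,z))
E
```

```text
pics
{'time': 0.0, 'q': array([ 1.141 ,  0.2134, -0.0351,  1.3235, -0.    ,  1.5708]), 'joint_vel': array([ 0.0001,  0.0007, -0.001 , -0.0008,  0.0002,  0.0001]), 'tau': array([ -0.0044, -68.616 ,  48.712 ,   0.0174,  -0.0004,   0.    ]), 'tool_pos': array([0.2082, 0.4542, 0.2308]), 'orientation': array([ 2.6435,  1.6963, -0.0015]), 'contact_force': array([ 0.9215, -0.0774,  0.1284]), 'ft_torque': array([-0.05  ,  0.0575, -0.0008]), 'gripper_width': 0.08540345822224392}
scene {'fx': 536.4728721668994, 'fy': 536.4728721668994, 'cx': 318.21519166114894, 'cy': 253.45512546771147} [1.4268 0.5421 1.0202]
knob_top_1 0.81 [222. 240.] [ 0.5784 -0.2531  0.084 ] [ 0.576  -0.2554  0.0813]
knob_top_1 0.79 [266. 217.] [ 0.4313 -0.2106  0.084 ] [ 0.4286 -0.2126  0.0815]
seat 0.84 [309. 297.] [0.6267 0.0551 0.066 ] [1.4268 0.5421 1.0202]
seat 0.63 [467. 344.] [0.567  0.4403 0.066 ] [ 0.5069  0.4332 -0.0007]
rider_top 0.59 [347. 268.] [0.513  0.0993 0.098 ] [0.5075 0.0966 0.0924]
spring_1 0.89 [225. 262.] [ 0.5773 -0.2558  0.    ] [ 0.5784 -0.2548  0.0013]
spring_1 0.88 [266. 236.] [ 0.4191 -0.2233 
[... 221 characters left out ...]
0.04385572457426, 'cx': 311.6151267576738, 'cy': 244.53492483752117} [ 0.1524 -0.795   0.5667]
knob_top_1 0.86 [416. 298.] [ 0.5786 -0.2592  0.084 ] [ 0.5802 -0.2573  0.0822]
knob_top_1 0.66 [325. 306.] [ 0.4211 -0.2255  0.084 ] [ 0.4212 -0.2253  0.0839]
seat 0.62 [357. 222.] [0.6309 0.0609 0.066 ] [0.6322 0.0632 0.0646]
rider_top 0.58 [301. 211.] [0.506  0.1021 0.098 ] [0.5465 0.2048 0.0443]
rider_top 0.47 [363. 441.] [ 0.352  -0.4906  0.098 ] [ 0.3808 -0.4467  0.0304]
spring_1 0.81 [321. 343.] [ 0.4191 -0.2208  0.    ] [ 0.4164 -0.2265  0.0057]
spring_1 0.66 [410. 333.] [ 0.5808 -0.2546  0.    ] [ 0.5699 -0.2684  0.0145]
tester 0.87 [328. 236.] [0.5915 0.135  0.    ] [0.5556 0.059  0.0463]
```

View pics/scene0.png

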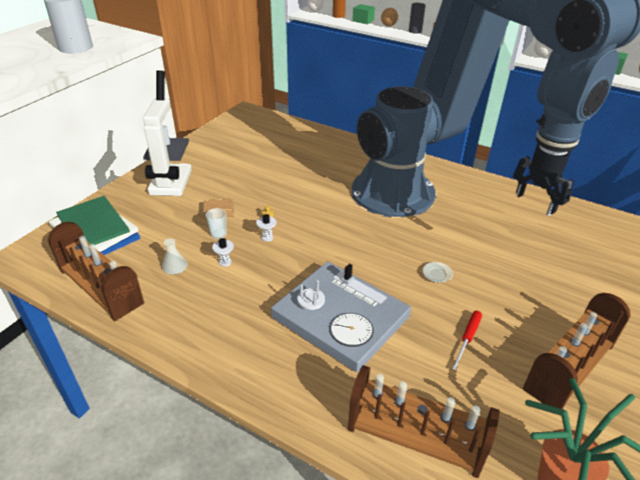

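View pics/side0.png

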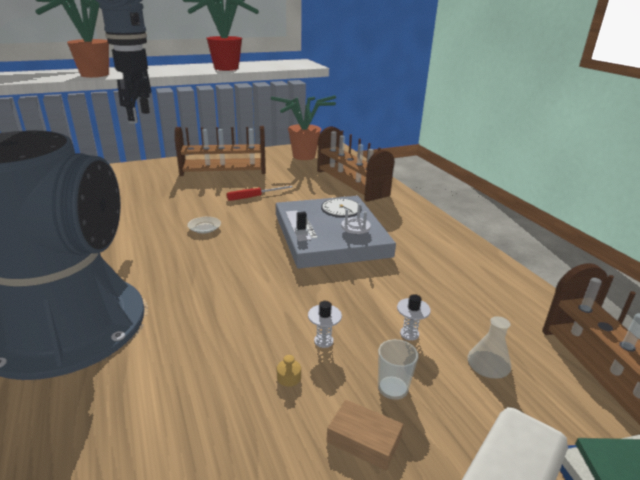

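```bash
python3 - <<'E'
from h import *
np.set_printoptions(precision=4,suppress=True)
cv2.imwrite('pics/z.png',cv2.resize(cv2.imread('pics/scene0.png')[245:375,260:420],None,fx=5,fy=4.6,interpolation=3))
for cam in ['scene','side']:
    im,d=get_image(cam);c=get_calibration(cam)
    for l in ['beaker','weight','flask','dish','stopper_box','screwdriver','rider','needle']:
        for r in place_of(cam,l)[:2]:
            u,v=r['pixel']
            print(cam,l,round(r['conf'],2),np.round(r['pixel']),at_h(c,u,v,0 if l not in('rider','needle') else .047))
E
```

```text
scene beaker 0.88 [215. 233.] [ 0.4875 -0.3652  0.    ]
scene weight 0.4 [268. 217.] [ 0.3384 -0.2722  0.    ]
scene flask 0.83 [172. 267.] [ 0.6712 -0.3707  0.    ]
scene dish 0.69 [439. 272.] [0.2992 0.2816 0.    ]
scene stopper_box 0.82 [217. 213.] [ 0.4052 -0.4221  0.    ]
scene screwdriver 0.68 [466. 340.] [0.4974 0.4268 0.    ]Traceback (most recent call last):
  File "<stdin>", line 7, in <module>
ValueError: it knows: beaker, dish, flask, gauge, knob_top, rider_top, screwdriver, seat, spring, stopper_box, tester, weight
```

View pics/z.png

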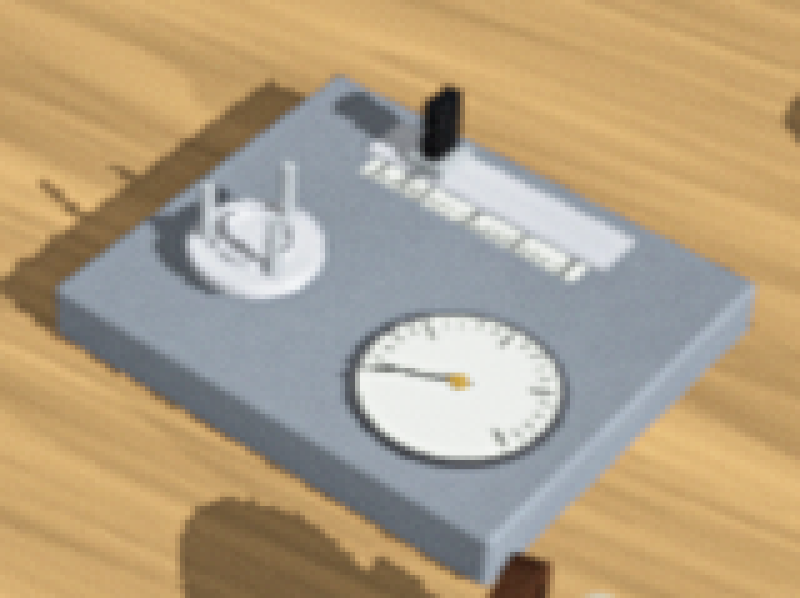

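Request:
jog_arm(delta_rot=[[0,0,2.5],[0,0,2.5],[0,0,2.5],[0,0,2.5],[0,0,2.5],[0,0,2.5],[0,0,2.5],[0,0,2.5]], offset=[[1.2,-2.8,0],[1.2,-2.8,0],[1.2,-2.8,0],[1.2,-2.8,0],[1.2,-2.8,0],[1.2,-2.8,0],[1.2,-2.8,0],[1.2,-2.8,0]], grip=[1,1,1,1,1,1,1,1])

```text
time: 1.62
tool_pos: [0.3045, 0.2291, 0.2314]
orientation: [2.307, 2.133, 0.001]
contact_force: [0.1, 0.4, -0.0]
gripper_width: 0.0854
```

Request:
jog_arm(delta_rot=[[0,0,0],[0,0,0],[0,0,0],[0,0,0],[0,0,0],[0,0,0],[0,0,0],[0,0,0]], offset=[[1.2,-2.8,0],[1.2,-2.8,0],[1.2,-2.8,0],[0.8,-2.8,0],[0.8,-2.8,0],[0.8,-2.8,0],[0.8,-2.8,0],[0.8,-2.8,0]], grip=[1,1,1,1,1,1,1,1])

```text
time: 2.28
tool_pos: [0.3805, 0.005, 0.2315]
orientation: [2.309, 2.13, 0.001]
contact_force: [0.7, 1.3, -0.4]
gripper_width: 0.0855
```

Request:
jog_arm(delta_rot=[[0,0,0],[0,0,0],[0,0,0],[0,0,0],[0,0,0],[0,0,0],[0,0,0],[0,0,0]], offset=[[0.5,-2.8,0],[0.5,-2.8,0],[0,-2.8,0],[0,-2.8,0],[0,-2.8,0],[0,-2.8,0],[0,0,0],[0,0,0]], grip=[1,1,1,0.6,0.6,0.6,0.6,0.6])

```text
time: 2.95
tool_pos: [0.3901, -0.1624, 0.2312]
orientation: [-2.312, -2.127, 0.0]
contact_force: [-0.2, -0.1, -0.2]
gripper_width: 0.051
```

```bash
python3 - <<'E'
from h import *
np.set_printoptions(precision=4,suppress=True)
s=read_state();print(s['time'],s['q'],s['tool_pos'],s['orientation'])
cam='wrist';c=get_calibration(cam);im,d=snap(cam,'w1.png')
print(np.linalg.inv(c['camera_from_world']))
for l,h in [('knob_top_1',.084),('spring_1',0)]:
  for r in place_of(cam,l)[:3]:
    u,v=r['pixel']
    z=d[int(v),int(u)] if 0<=v<480 and 0<=u<640 else 0
    print(l,r,at_h(c,u,v,h),at_depth(c,u,v,z))
E
```

```text
2.95 [-0.3946  0.0544 -0.2191  1.2976  0.0001 -0.3113] [ 0.3901 -0.1624  0.2312] [-2.3118 -2.1269  0.0001]
[[ 0.083  -0.957  -0.278   0.3193]
 [ 0.9965  0.0798  0.0228 -0.1585]
 [ 0.0004 -0.2789  0.9603  0.3744]
 [ 0.      0.      0.      1.    ]]
knob_top_1 {'pixel': [262.4, 268.3], 'conf': 0.89} [ 0.4224 -0.22    0.084 ] [ 0.4221 -0.2199  0.0847]
knob_top_1 {'pixel': [244.7, 409.0], 'conf': 0.63} [ 0.5769 -0.2591  0.084 ] [ 0.3718 -0.179   0.3153]
spring_1 {'pixel': [259.7, 361.9], 'conf': 0.93} [ 0.5797 -0.2581  0.    ] [ 0.5752 -0.2564  0.0065]
spring_1 {'pixel': [276.0, 243.6], 'conf': 0.66} [ 0.4232 -0.2181  0.    ] [ 0.406  -0.2082  0.0621]
spring_1 {'pixel': [261.6, 270.7], 'conf': 0.26} [ 0.4551 -0.2392  0.    ] [ 0.4246 -0.221   0.0842]
```

View pics/w1.png

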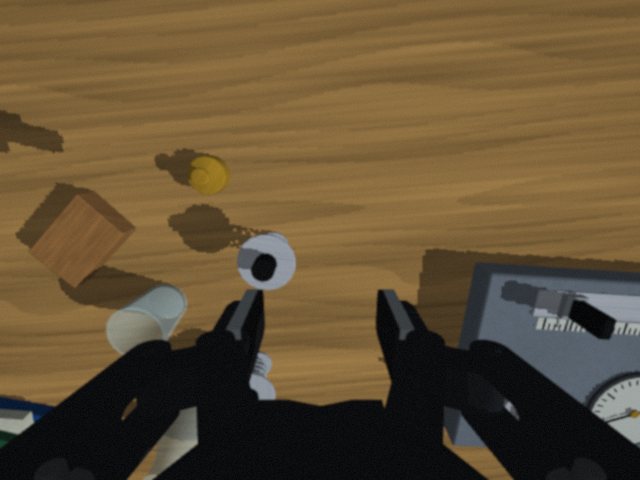

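Request:
jog_arm(delta_rot=[[0,0,0],[0,0,0],[0,0,0],[0,0,0],[0,0,0]], offset=[[1.1,-2,-2],[1.1,-2,-3],[1,-1.75,-3],[0,0,-2],[0,0,0]], grip=[0.6,0.6,0.6,0.6,0.6])

```text
time: 3.52
tool_pos: [0.4207, -0.2175, 0.1277]
orientation: [-2.305, -2.127, 0.003]
contact_force: [-0.6, 1.7, -1.2]
gripper_width: 0.0515
```

```bash
python3 - <<'E'
from h import *
np.set_printoptions(precision=4,suppress=True)
s=read_state();print(s['time'],s['q'],s['tool_pos'],s['orientation'])
cam='wrist';c=get_calibration(cam);im,d=snap(cam,'w2.png')
for l,h in [('knob_top_1',.084)]:
  for r in place_of(cam,l)[:3]:
    u,v=r['pixel']
    z=d[int(v),int(u)] if 0<=v<480 and 0<=u<640 else 0
    print(l,r,at_h(c,u,v,h),at_depth(c,u,v,z))
print(w2p(c,s['tool_pos']))
E
```

```text
3.5167 [-0.4773  0.2105 -0.3044  1.0618  0.0001 -0.3972] [ 0.4207 -0.2175  0.1277] [-2.3046 -2.127   0.003 ]
knob_top_1 {'pixel': [317.9, 276.4], 'conf': 0.88} [ 0.4239 -0.2208  0.084 ] [ 0.4239 -0.2208  0.0838]
knob_top_1 {'pixel': [167.0, 319.1], 'conf': 0.42} [ 0.4445 -0.3161  0.084 ] [ 0.4658 -0.3393  0.0414]
(np.float64(323.93292660543125), np.float64(303.8253642229149))
```

View pics/w2.png

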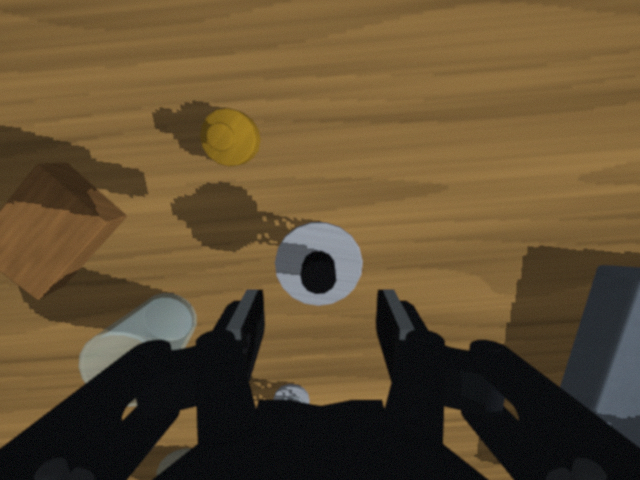

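Request:
jog_arm(delta_rot=[[0,0,0],[0,0,0],[0,0,0],[0,0,0],[0,0,0],[0,0,0],[0,0,0]], offset=[[0.2,-0.1,-1.6],[0,0,-1.6],[0,0,-1.6],[0,0,-1],[0,0,-0.6],[0,0,0],[0,0,0]], grip=[0.6,0.6,0.6,0.6,0.6,0.6,0.6])

```text
time: 4.2
tool_pos: [0.4248, -0.22, 0.0683]
orientation: [2.308, 2.13, 0.001]
contact_force: [-0.3, 0.1, 0.2]
gripper_width: 0.0512
```

```bash
python3 - <<'E'
from h import *
im,d=snap('side','s1.png')
cv2.imwrite('pics/s1z.png',cv2.resize(im[200:400,220:480],None,fx=3,fy=3))
E
```

```text
(no output)
```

View pics/s1z.png

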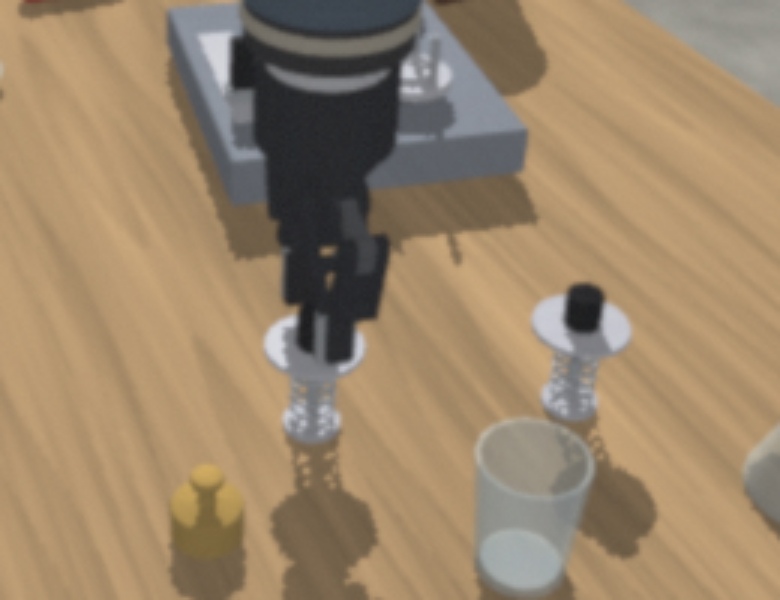

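Request:
jog_arm(delta_rot=[[0,0,0],[0,0,0],[0,0,0],[0,0,0],[0,0,0],[0,0,0]], offset=[[0,0,-0.2],[0,0,0],[0,0,0],[0,0,0],[0,0,0],[0,0,0]], grip=[0.4,0.2,0.1,0.1,0.1,0.1], newtons=40)

```text
time: 4.75
tool_pos: [0.4244, -0.22, 0.0654]
orientation: [2.309, 2.13, 0.0]
contact_force: [-0.2, 1.2, 3.3]
gripper_width: 0.0205
```

Request:
jog_arm(delta_rot=[[0,0,0],[0,0,0],[0,0,0],[0,0,0],[0,0,0],[0,0,0],[0,0,0],[0,0,0]], offset=[[0,0,0.5],[0,0,1.5],[0,0,2.5],[0,0,2.5],[0,0,2.5],[0,0,1.5],[0,0,0],[0,0,0]], grip=[0.1,0.1,0.1,0.1,0.1,0.1,0.1,0.1])

```text
time: 5.42
tool_pos: [0.4246, -0.2202, 0.1758]
orientation: [2.308, 2.129, 0.0]
contact_force: [-0.6, 1.1, -1.4]
gripper_width: 0.0201
```

```bash
python3 - <<'E'
from h import *
s=read_state();print(s)
im,d=snap('side','s2.png')
cv2.imwrite('pics/s2z.png',cv2.resize(im[150:350,220:480],None,fx=3,fy=3))
snap('wrist','w3.png')
E
```

```text
{'time': 5.4167, 'q': array([-4.78347509e-01,  1.85178018e-01, -2.09982819e-01,  1.17435908e+00,
       -1.32191241e-04, -3.97500469e-01]), 'joint_vel': array([ 0.00072647,  0.02077154, -0.03602127, -0.01682145, -0.00044343,
       -0.00091429]), 'tau': array([ 1.69957788e-03, -6.81774330e+01,  5.05329859e+01,  8.71786773e-01,
       -2.31006125e-03,  4.37005303e-05]), 'tool_pos': array([ 0.42462929, -0.22022249,  0.17578637]), 'orientation': array([2.30848551e+00, 2.12900843e+00, 4.87315309e-04]), 'contact_force': array([-0.56000632,  1.09680583, -1.44899353]), 'ft_torque': array([-0.04667912,  0.03023159,  0.0010674 ]), 'gripper_width': 0.020070926897423763}
```

View pics/s2z.png

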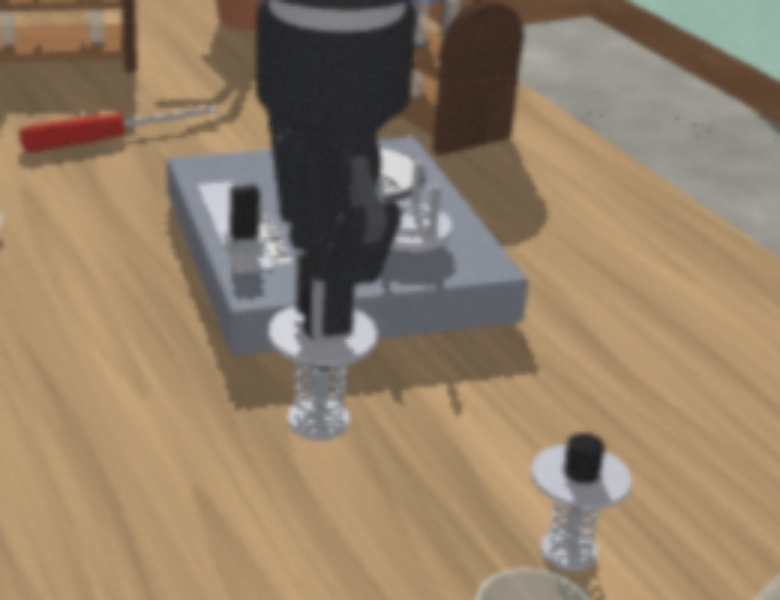

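View pics/w3.png

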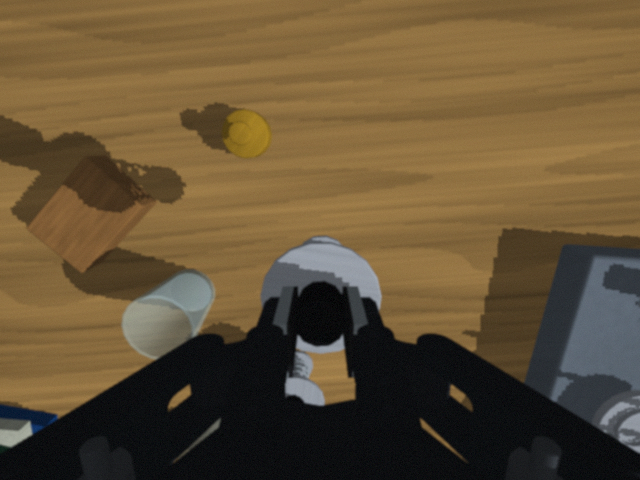

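Request:
jog_arm(delta_rot=[[0,0,0],[0,0,0],[0,0,0],[0,0,0],[0,0,0],[0,0,0],[0,0,0],[0,0,0]], offset=[[1,2,1.5],[2,3,1.5],[3,3,1],[3,3,1],[3,3,0.5],[3,3,0],[2,3,0],[1,1,0]], grip=[0.1,0.1,0.1,0.1,0.1,0.1,0.1,0.1])

```text
time: 6.18
tool_pos: [0.6018, -0.01, 0.2272]
orientation: [-2.305, -2.132, 0.002]
contact_force: [0.9, -0.3, -0.2]
gripper_width: 0.0208
```

Request:
jog_arm(delta_rot=[[0,0,0],[0,0,0],[0,0,0]], offset=[[0.5,0,0],[0,0,0],[0,0,0]], grip=[0.1,0.1,0.1])

```text
time: 6.43
tool_pos: [0.6048, -0.0146, 0.2284]
orientation: [-2.309, -2.129, 0.002]
contact_force: [-0.7, -0.5, -1.4]
gripper_width: 0.02
```

```bash
python3 - <<'E'
from h import *
np.set_printoptions(precision=4,suppress=True)
s=read_state();print(s['time'],s['q'],s['tool_pos'],s['orientation'])
cam='wrist';c=get_calibration(cam);im,d=snap(cam,'w4.png')
np.save('w4d.npy',d)
for l,h in [('seat',.066),('gauge',.066),('rider_top',.098),('tester',0),('knob_top_1',s['tool_pos'][2]+.0186)]:
  for r in place_of(cam,l)[:3]:
    u,v=r['pixel']
    z=d[int(v),int(u)] if 0<=v<480 and 0<=u<640 else 0
    print(l,r,at_h(c,u,v,h),at_depth(c,u,v,z))
E
```

```text
6.4333 [-0.024   0.4404  0.2747  1.4067 -0.0003  0.0572] [ 0.6048 -0.0146  0.2284] [-2.309  -2.1288  0.0022]
seat {'pixel': [397.2, 243.1], 'conf': 0.7} [0.6275 0.0551 0.066 ] [0.6276 0.0552 0.0657]
seat {'pixel': [321.0, 256.6], 'conf': 0.47} [ 0.6351 -0.0179  0.066 ] [ 0.5825 -0.0142  0.2254]
gauge {'pixel': [99.7, 206.4], 'conf': 0.69} [ 0.5703 -0.2165  0.066 ] [ 0.5755 -0.246   0.0222]
rider_top {'pixel': [452.8, 93.4], 'conf': 0.64} [0.5039 0.0918 0.098 ] [0.504  0.0915 0.099 ]
tester {'pixel': [446.2, 193.1], 'conf': 0.55} [0.5945 0.1242 0.    ] [0.587  0.1075 0.046 ]
knob_top_1 {'pixel': [320.8, 322.8], 'conf': 0.87} [ 0.6042 -0.0161  0.247 ] [ 0.6037 -0.016   0.2478]
knob_top_1 {'pixel': [42.8, 224.7], 'conf': 0.57} [ 0.5541 -0.1181  0.247 ] [ 0.58   -0.2581  0.0843]
```

View pics/w4.png

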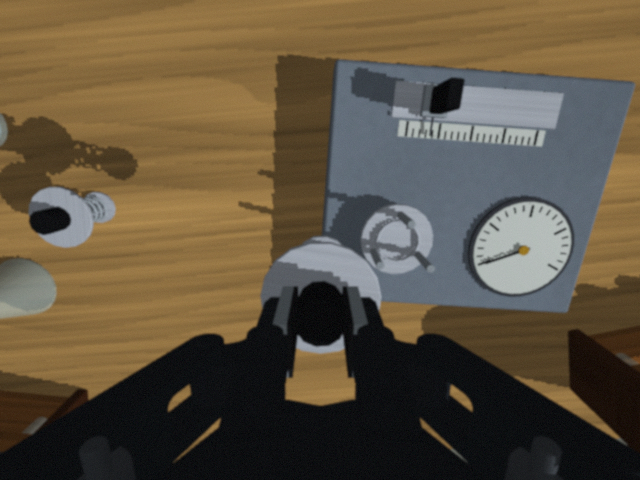

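```bash
python3 - <<'E'
import cv2
im=cv2.imread('pics/w4.png')
cv2.imwrite('pics/w4a.png',cv2.resize(im[190:290,340:460],None,fx=6.5,fy=6,interpolation=2))
cv2.imwrite('pics/w4b.png',cv2.resize(im[60:170,320:580],None,fx=3,fy=3,interpolation=2))
E
```

```text
(no output)
```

View pics/w4a.png

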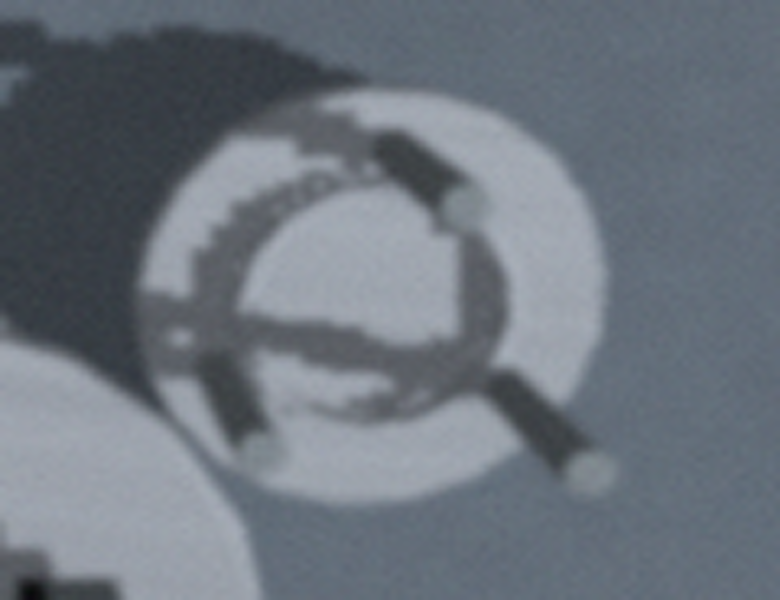

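View pics/w4b.png

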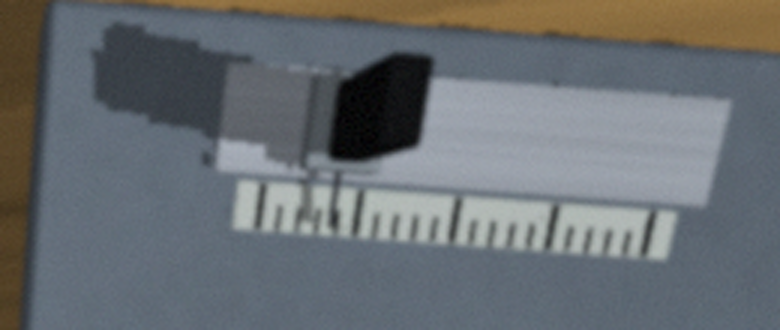

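```bash
python3 - <<'E'
from h import *
np.set_printoptions(precision=4,suppress=True)
c=get_calibration('wrist')
P=[at_h(c,340+u/6.5,190+v/6,.106) for u,v in [(468,208),(262,450),(588,472)]]
print(P); print([np.linalg.norm(P[i]-P[i-1]) for i in range(3)]) # expect 42.4mm
# circumcenter
from scipy.optimize import least_squares
f=lambda x:[np.hypot(p[0]-x[0],p[1]-x[1])-.0245 for p in P]
print(least_squares(f,[.628,.056]).x,np.mean(P,0))
print('plate',at_h(c,396.9,239.4,.066))
pts=[at_h(c,340+u/6.5,190+v/6,.066)[:2] for u,v in [(135,297),(605,297),(370,88),(370,505)]]
print(pts,np.ptp(pts,0),np.mean(pts,0))
a=at_h(c,338,60,.045);b=at_h(c,633,83,.045);print(a,b,np.linalg.norm(a-b),np.degrees(np.arctan2(*(-(b-a)[:2]))))
# scale ticks
for n,u,v in [(0,262,200),(5,358,205),(10,456,215),(15,553,222),(20,650,230)]:
    print(n,at_h(c,320+u/3,60+v/3,.047))
print('ptr',at_h(c,320+336/3,60+205/3,.047))
E
```

```text
[array([0.6015, 0.0591, 0.106 ]), array([0.6343, 0.0323, 0.106 ]), array([0.641 , 0.0744, 0.106 ])]
[np.float64(0.04238341010223707), np.float64(0.04231585879180212), np.float64(0.042701776997476716)]
[0.6258 0.0553] [0.6256 0.0553 0.106 ]
plate [0.6248 0.0552 0.066 ]
[array([0.6221, 0.0211]), array([0.6277, 0.0894]), array([0.5916, 0.0558]), array([0.6601, 0.0546])] [0.0685 0.0683] [0.6254 0.0552]
[0.4633 0.0111 0.045 ] [0.5031 0.2722 0.045 ] 0.2641381459648669 -171.33520397880338
0 [0.5237 0.0707 0.047 ]
5 [0.5276 0.1    0.047 ]
10 [0.5329 0.13   0.047 ]
15 [0.5374 0.1598 0.047 ]
20 [0.5422 0.1898 0.047 ]
ptr [0.527  0.0933 0.047 ]
```

Request:
jog_arm(delta_rot=[[0,0,0],[0,0,0],[0,0,0],[0,0,0],[0,0,0],[0,0,0],[0,0,0],[0,0,0]], offset=[[0.5,1.5,0],[0.7,2.5,0],[0.7,2.5,0],[0.25,0.65,-0.5],[0,0,-1],[0,0,-1],[0,0,0],[0,0,0]], grip=[0.1,0.1,0.1,0.1,0.1,0.1,0.1,0.1])

```text
time: 7.4
tool_pos: [0.6264, 0.0573, 0.2038]
orientation: [-2.309, -2.129, 0.002]
contact_force: [0.5, 0.0, 0.1]
gripper_width: 0.02
```

```bash
python3 - <<'E'
from h import *
np.set_printoptions(precision=4,suppress=True)
s=read_state();print(s['time'],s['q'],s['tool_pos'],s['orientation'],s['contact_force'])
for cam,a in [('side',(170,270,300,430)),('scene',(230,340,250,380))]:
    im,d=snap(cam,cam+'5.png')
    cv2.imwrite('pics/%s5z.png'%cam,cv2.resize(im[a[0]:a[1],a[2]:a[3]],None,fx=5.5,fy=5.5,interpolation=2))
E
```

```text
7.4 [ 0.0912  0.4958  0.2989  1.3752 -0.0001  0.1723] [0.6264 0.0573 0.2038] [-2.3091 -2.129   0.0017] [0.5219 0.0404 0.1113]
```

View pics/side5z.png

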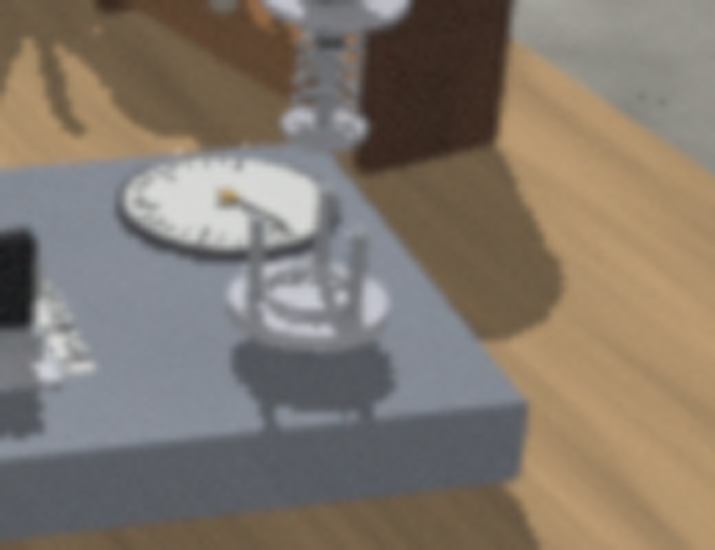

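View pics/scene5z.png

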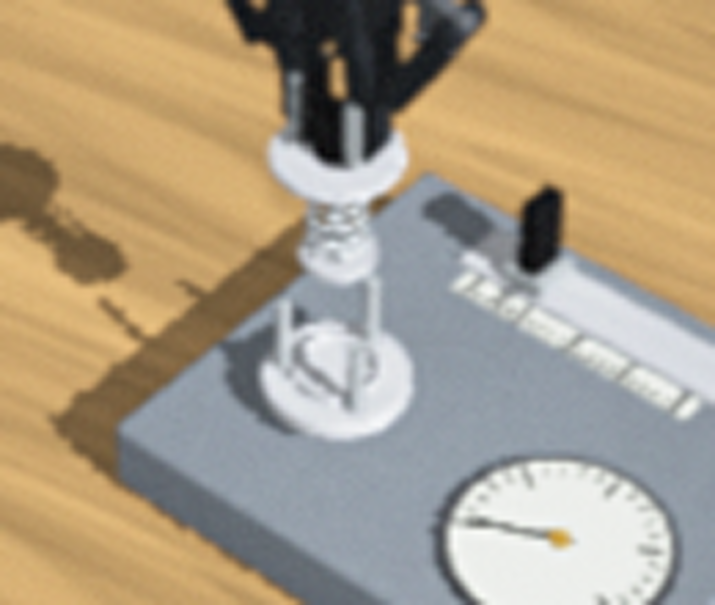

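Request:
jog_arm(delta_rot=[[0,0,0],[0,0,0],[0,0,0],[0,0,0],[0,0,0],[0,0,0]], offset=[[0,0,-1],[0,0,-1.5],[0,0,-1.5],[0,0,-1.2],[0,0,0],[0,0,0]], grip=[0.1,0.1,0.1,0.1,0.1,0.1])

```text
time: 8.0
tool_pos: [0.6265, 0.0574, 0.152]
orientation: [-2.309, -2.129, 0.001]
contact_force: [-0.3, 0.7, 0.4]
gripper_width: 0.0201
```

```bash
python3 - <<'E'
from h import *
np.set_printoptions(precision=4,suppress=True)
s=read_state();print(s['time'],s['tool_pos'],s['contact_force'])
for cam,a in [('side',(170,270,300,430)),('scene',(230,340,250,380))]:
    im,d=snap(cam,cam+'6.png')
    cv2.imwrite('pics/%s6z.png'%cam,cv2.resize(im[a[0]:a[1],a[2]:a[3]],None,fx=5.5,fy=5.5,interpolation=2))
E
```

```text
8.0 [0.6265 0.0574 0.152 ] [-0.3169  0.735   0.4299]
```

View pics/side6z.png

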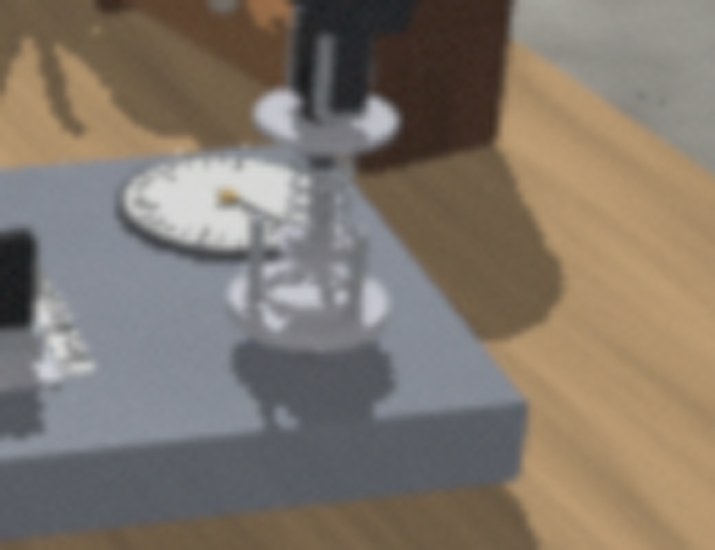

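View pics/scene6z.png

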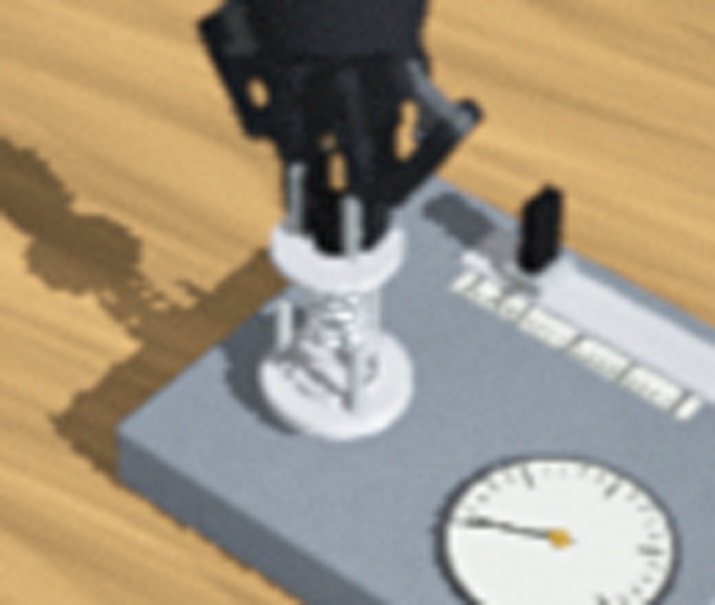

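Request:
jog_arm(delta_rot=[[0,0,0],[0,0,0],[0,0,0],[0,0,0],[0,0,0]], offset=[[0,0,-0.6],[0,0,-0.6],[0,0,-0.3],[0,0,0],[0,0,0]], grip=[0.1,0.1,0.1,0.1,0.1])

```text
time: 8.52
tool_pos: [0.6267, 0.0576, 0.1371]
orientation: [-2.309, -2.13, 0.001]
contact_force: [0.2, -0.0, -0.9]
gripper_width: 0.0204
```

Request:
jog_arm(delta_rot=[[0,0,0],[0,0,0],[0,0,0],[0,0,0]], offset=[[0,0,-0.1],[0,0,-0.1],[0,0,-0.1],[0,0,0]], grip=[0.1,0.1,0.1,0.1])

```text
time: 8.85
tool_pos: [0.6269, 0.0575, 0.1343]
orientation: [2.309, 2.13, 0.0]
contact_force: [-0.2, 0.2, 2.0]
gripper_width: 0.0202
```

Request:
jog_arm(delta_rot=[[0,0,0],[0,0,0],[0,0,0],[0,0,0]], offset=[[0,0,-0.1],[0,0,-0.1],[0,0,0],[0,0,0]], grip=[0.1,0.1,0.1,0.1])

```text
time: 9.18
tool_pos: [0.6269, 0.0576, 0.1324]
orientation: [2.309, 2.13, 0.0]
contact_force: [-1.3, -0.4, 3.3]
gripper_width: 0.0207
```

```bash
python3 - <<'E'
from h import *
np.set_printoptions(precision=4,suppress=True)
s=read_state();print(s['time'],s['tool_pos'],s['contact_force'],s['ft_torque'])
for cam,a in [('side',(170,270,300,430)),('scene',(230,340,250,380))]:
    im,d=snap(cam,cam+'7.png')
    cv2.imwrite('pics/%s7z.png'%cam,cv2.resize(im[a[0]:a[1],a[2]:a[3]],None,fx=5.5,fy=5.5,interpolation=2))
E
```

```text
9.1833 [0.6269 0.0576 0.1324] [-1.2747 -0.3547  3.3319] [-0.2073  0.1982 -0.0277]
```

View pics/side7z.png

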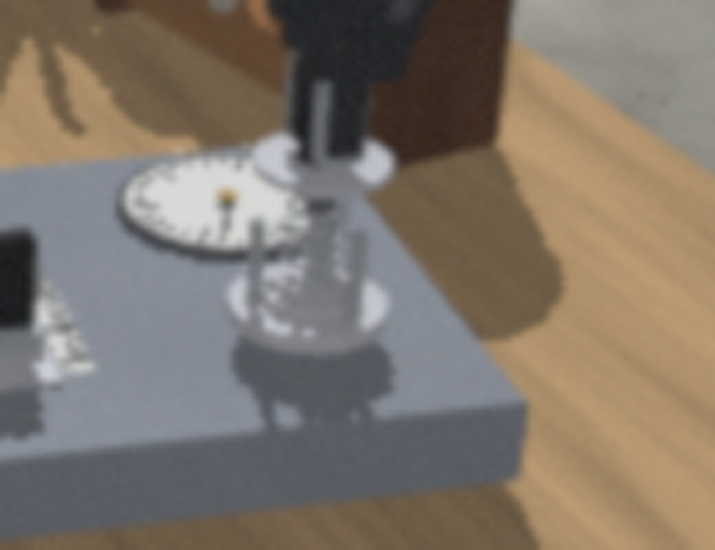

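View pics/scene7z.png

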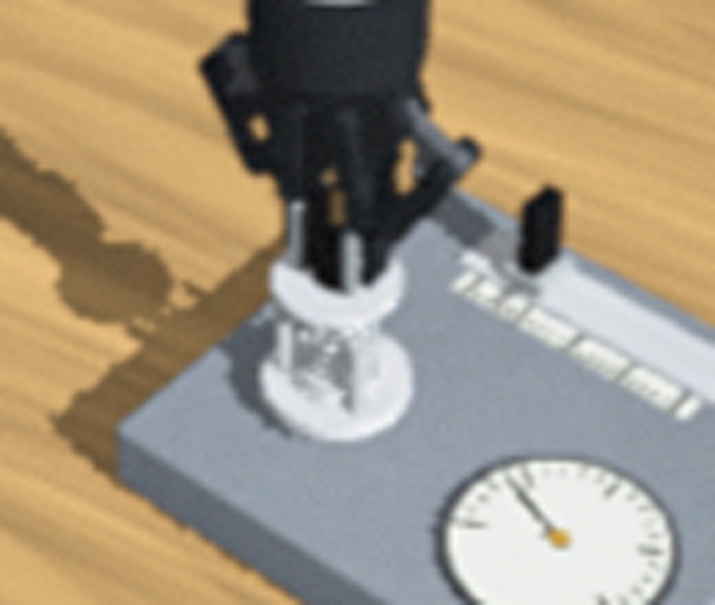

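Request:
jog_arm(delta_rot=[[0,0,0],[0,0,0],[0,0,0],[0,0,0],[0,0,0]], offset=[[0,0,0.2],[0,0,0],[-0.05,0,0],[-0.05,0,0],[0,0,0]], grip=[0.1,0.1,0.1,0.1,0.1])

```text
time: 9.7
tool_pos: [0.6258, 0.0576, 0.1343]
orientation: [-2.309, -2.13, 0.0]
contact_force: [-0.0, -1.2, 1.0]
gripper_width: 0.0204
```

```bash
python3 - <<'E'
from h import *
s=read_state();print(s['time'],s['tool_pos'],s['contact_force'],s['ft_torque'])
E
```

```text
9.7 [0.62582507 0.05757791 0.13425274] [-0.01204728 -1.21819989  1.0391571 ] [-0.23811619  0.00726053 -0.07026148]
```

Request:
jog_arm(delta_rot=[[0,0,0],[0,0,0],[0,0,0],[0,0,0]], offset=[[0,0,-0.1],[0,0,-0.1],[0,0,0],[0,0,0]], grip=[0.1,0.1,0.1,0.1])

```text
time: 10.03
tool_pos: [0.6259, 0.0576, 0.1323]
orientation: [-2.309, -2.13, 0.0]
contact_force: [0.7, -0.7, 3.0]
gripper_width: 0.0205
```

```bash
python3 - <<'E'
from h import *
s=read_state();print(s['time'],s['tool_pos'],s['contact_force'],s['ft_torque'])
E
```

```text
10.0333 [0.62590163 0.05759015 0.13226239] [ 0.66000252 -0.68701714  3.00347765] [-0.28165919  0.06042885 -0.00640187]
```

Request:
jog_arm(delta_rot=[[0,0,0],[0,0,0],[0,0,0],[0,0,0],[0,0,0]], offset=[[0,0,0.2],[0,-0.05,0],[0,-0.05,0],[0,0,0],[0,0,0]], grip=[0.1,0.1,0.1,0.1,0.1])

```text
time: 10.45
tool_pos: [0.6258, 0.0566, 0.1341]
orientation: [-2.309, -2.13, 0.0]
contact_force: [-0.2, -0.5, -0.8]
gripper_width: 0.0203
```

```bash
python3 - <<'E'
from h import *
s=read_state();print(s['time'],s['tool_pos'],s['contact_force'],s['ft_torque'])
E
```

```text
10.45 [0.62578078 0.05661164 0.13410025] [-0.17942939 -0.50501235 -0.84674515] [-0.01236102  0.02977738 -0.03586229]
```

Request:
jog_arm(delta_rot=[[0,0,0],[0,0,0],[0,0,0],[0,0,0]], offset=[[0,0,-0.1],[0,0,-0.1],[0,0,0],[0,0,0]], grip=[0.1,0.1,0.1,0.1])

```text
time: 10.78
tool_pos: [0.6258, 0.0566, 0.1321]
orientation: [-2.309, -2.13, 0.0]
contact_force: [-0.5, 0.1, -1.2]
gripper_width: 0.0207
```

```bash
python3 - <<'E'
from h import *
s=read_state();print(s['time'],s['tool_pos'],s['contact_force'],s['ft_torque'])
for cam,a in [('side',(170,270,300,430)),('scene',(230,340,250,380))]:
    im,d=snap(cam,cam+'8.png')
    cv2.imwrite('pics/%s8z.png'%cam,cv2.resize(im[a[0]:a[1],a[2]:a[3]],None,fx=5.5,fy=5.5,interpolation=2))
E
```

```text
10.7833 [0.62580634 0.0566136  0.132145  ] [-0.52935853  0.08343242 -1.15210466] [-0.0853092   0.05771408 -0.01453971]
```

View pics/scene8z.png

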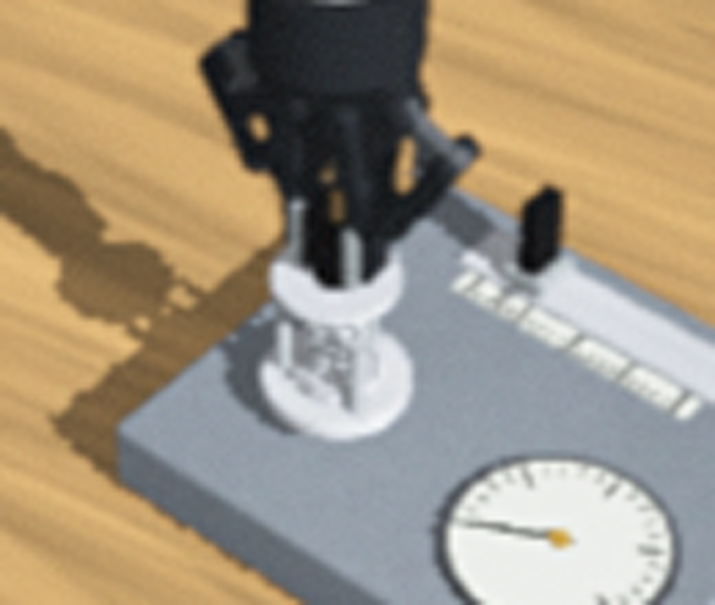

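View pics/side8z.png

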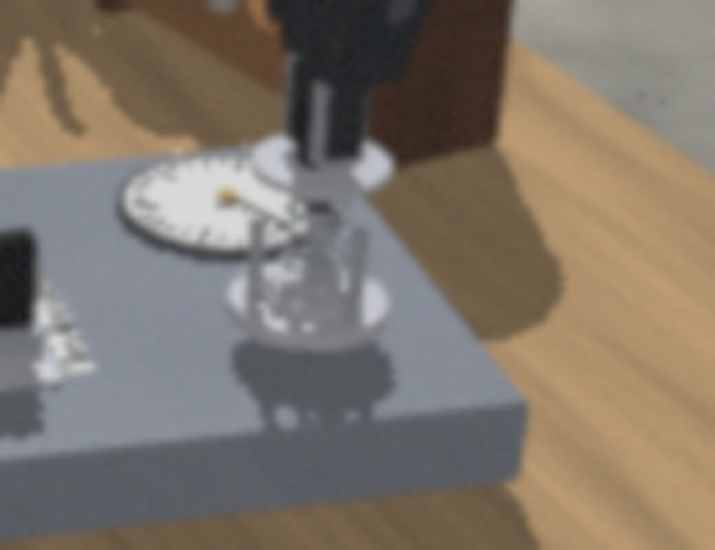

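It has dropped into the seat: the needle is back at zero and there is no force at the same height as before. I'll lower it the last ~1 mm, then release.

Request:
jog_arm(delta_rot=[[0,0,0],[0,0,0],[0,0,0],[0,0,0]], offset=[[0,0,-0.05],[0,0,-0.05],[0,0,0],[0,0,0]], grip=[0.1,0.1,0.1,0.1])

```text
time: 11.22
tool_pos: [0.626, 0.0566, 0.1314]
orientation: [2.309, 2.13, 0.0]
contact_force: [-0.4, 0.2, 0.9]
gripper_width: 0.0204
```

Request:
jog_arm(delta_rot=[[0,0,0],[0,0,0],[0,0,0],[0,0,0],[0,0,0],[0,0,0]], offset=[[0,0,0],[0,0,0],[0,0,0],[0,0,0],[0,0,0],[0,0,0]], grip=[0.3,0.4,0.4,0.4,0.4,0.4])

```text
time: 11.72
tool_pos: [0.6259, 0.0566, 0.1313]
orientation: [2.309, 2.13, 0.0]
contact_force: [-0.5, 0.2, 0.6]
gripper_width: 0.0339
```

```bash
python3 - <<'E'
from h import *
s=read_state();print(s['time'],s['tool_pos'],s['contact_force'],s['ft_torque'])
for cam,a in [('side',(170,270,300,430)),('scene',(230,340,250,380))]:
    im,d=snap(cam,cam+'9.png')
    cv2.imwrite('pics/%s9z.png'%cam,cv2.resize(im[a[0]:a[1],a[2]:a[3]],None,fx=5.5,fy=5.5,interpolation=2))
E
```

```text
11.7167 [0.62592195 0.05659154 0.13130208] [-0.54720425  0.20884311  0.57758425] [-0.03028248 -0.03484631  0.00963412]
```

View pics/side9z.png

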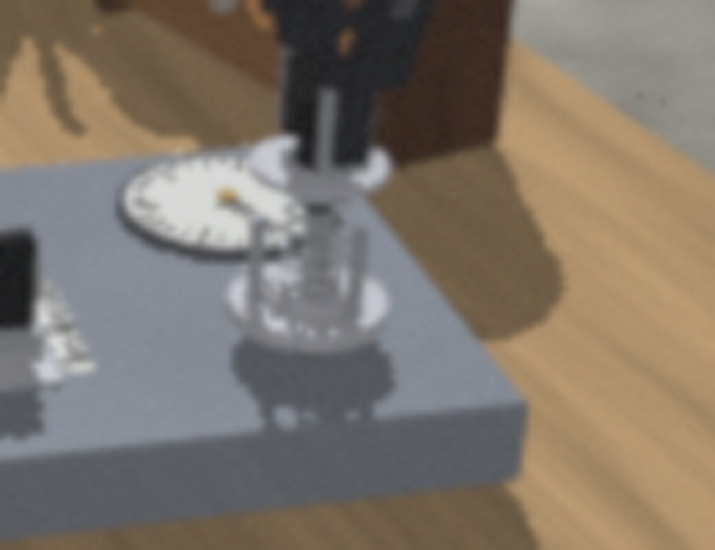

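Request:
jog_arm(delta_rot=[[0,0,0],[0,0,0],[0,0,0],[0,0,0],[0,0,0],[0,0,0],[0,0,0],[0,0,0]], offset=[[0,0,0.5],[0,0,1.5],[0,0,2],[0,0,1],[0,0,0],[0,0,0],[0,0,0],[0,0,0]], grip=[0.4,0.4,0.4,0,0,0,0,0])

```text
time: 12.48
tool_pos: [0.6254, 0.0566, 0.1802]
orientation: [-2.309, -2.129, 0.002]
contact_force: [-0.6, -0.6, -1.4]
gripper_width: -0.0
```

```bash
python3 - <<'E'
from h import *
np.set_printoptions(precision=4,suppress=True)
s=read_state();print(s['time'],s['tool_pos'],s['contact_force'],s['gripper_width'])
for cam,a in [('side',(170,270,300,430)),('scene',(230,340,250,380))]:
    im,d=snap(cam,cam+'10.png')
    cv2.imwrite('pics/%s10z.png'%cam,cv2.resize(im[a[0]:a[1],a[2]:a[3]],None,fx=5.5,fy=5.5,interpolation=2))
c=get_calibration('wrist');im,d=snap('wrist','w10.png')
for r in place_of('wrist','knob_top_1')[:2]: print(r,at_h(c,*r['pixel'],.1495))
print(w2p(c,s['tool_pos']))
E
```

```text
12.4833 [0.6254 0.0566 0.1802] [-0.5541 -0.5526 -1.3524] -3.6756247290220566e-05
{'pixel': [322.7, 276.6], 'conf': 0.67} [0.6242 0.0563 0.1495]
(np.float64(323.9434923440413), np.float64(303.3597211540291))
```

View pics/side10z.png

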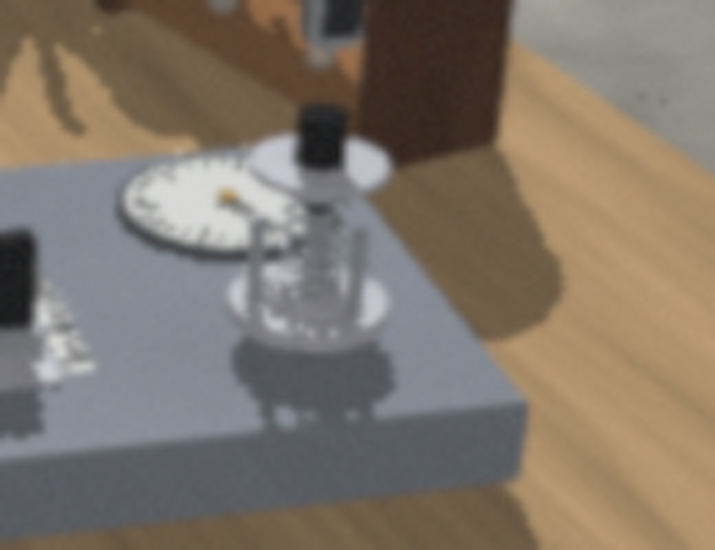

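View pics/scene10z.png

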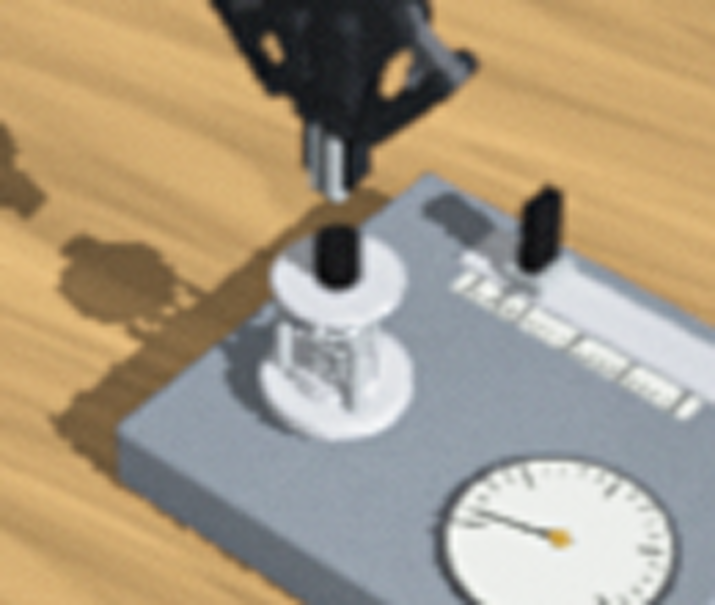

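View pics/w10.png

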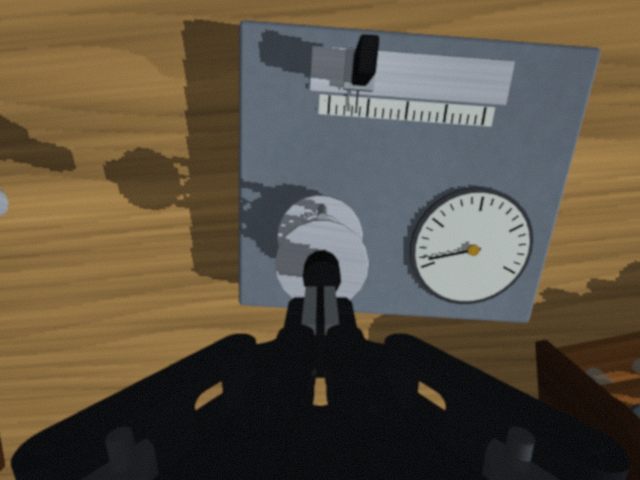

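Request:
jog_arm(delta_rot=[[0,0,0],[0,0,0],[0,0,0],[0,0,0],[0,0,0],[0,0,0],[0,0,0]], offset=[[0,0,-1],[0,0,-1.2],[0,0,-0.5],[0,0,-0.2],[0,0,-0.2],[0,0,0],[0,0,0]], grip=[0,0,0,0,0,0,0])

```text
time: 13.27
tool_pos: [0.6261, 0.0566, 0.1506]
orientation: [2.309, 2.13, 0.001]
contact_force: [0.6, 0.2, -0.4]
gripper_width: -0.0001
```

Request:
jog_arm(delta_rot=[[0,0,0],[0,0,0],[0,0,0],[0,0,0],[0,0,0],[0,0,0],[0,0,0],[0,0,0]], offset=[[0,0,-0.1],[0,0,-0.1],[0,0,-0.1],[0,0,-0.1],[0,0,-0.1],[0,0,-0.1],[0,0,0],[0,0,0]], grip=[0,0,0,0,0,0,0,0])

```text
time: 13.93
tool_pos: [0.626, 0.0566, 0.1444]
orientation: [2.309, 2.13, 0.0]
contact_force: [1.3, 0.6, 4.6]
gripper_width: 0.0001
```

```bash
python3 - <<'E'
from h import *
np.set_printoptions(precision=4,suppress=True)
s=read_state();print(s['time'],s['tool_pos'],s['contact_force'],s['ft_torque'])
im,d=snap('wrist','w11.png')
im2,d=snap('side','side11.png')
a=cv2.resize(im[180:310,400:540],None,fx=3,fy=3,interpolation=2)
b=cv2.resize(im2[170:270,300:410],None,fx=3.5,fy=3.9,interpolation=2)
cv2.imwrite('pics/c11.png',np.hstack([a,b]))
E
```

```text
13.9333 [0.626  0.0566 0.1444] [1.2967 0.5771 4.5564] [ 0.0132 -0.2212  0.0327]
```

View pics/c11.png

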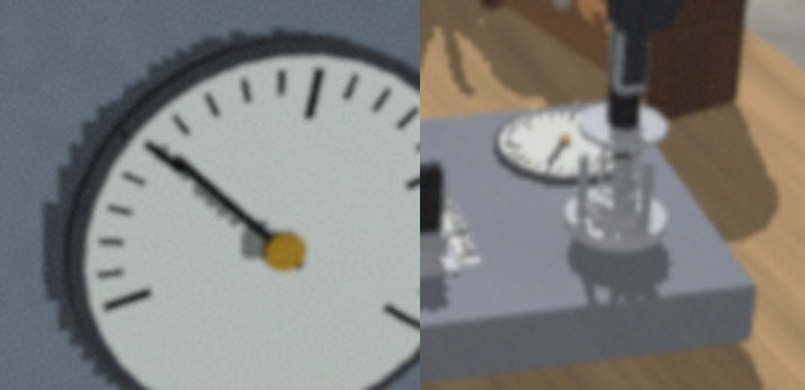

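Request:
jog_arm(delta_rot=[[0,0,0],[0,0,0],[0,0,0],[0,0,0],[0,0,0],[0,0,0],[0,0,0]], offset=[[0,0,-0.1],[0,0,-0.1],[0,0,-0.1],[0,0,-0.1],[0,0,-0.1],[0,0,0],[0,0,0]], grip=[0,0,0,0,0,0,0])

```text
time: 14.62
tool_pos: [0.6261, 0.0566, 0.1394]
orientation: [2.309, 2.13, 0.001]
contact_force: [0.7, 0.4, 7.4]
gripper_width: 0.0003
```

Request:
jog_arm(delta_rot=[[0,0,0],[0,0,0],[0,0,0],[0,0,0],[0,0,0],[0,0,0],[0,0,0]], offset=[[0,0,-0.1],[0,0,-0.1],[0,0,-0.1],[0,0,-0.1],[0,0,-0.1],[0,0,0],[0,0,0]], grip=[0,0,0,0,0,0,0])

```text
time: 15.2
tool_pos: [0.6262, 0.0566, 0.1347]
orientation: [2.309, 2.13, 0.001]
contact_force: [0.9, -0.2, 9.4]
gripper_width: -0.0002
```

```bash
python3 - <<'E'
from h import *
np.set_printoptions(precision=4,suppress=True)
s=read_state();print(s['time'],s['tool_pos'],s['contact_force'],s['ft_torque'])
im,d=snap('wrist','w12.png')
im2,d=snap('side','side12.png')
a=cv2.resize(im[180:310,400:540],None,fx=3,fy=3,interpolation=2)
b=cv2.resize(im2[170:270,300:410],None,fx=3.5,fy=3.9,interpolation=2)
cv2.imwrite('pics/c12.png',np.hstack([a,b]))
E
```

```text
15.2 [0.6262 0.0566 0.1347] [ 0.9049 -0.2093  9.36  ] [ 0.0105 -0.0591  0.0452]
```

View pics/c12.png

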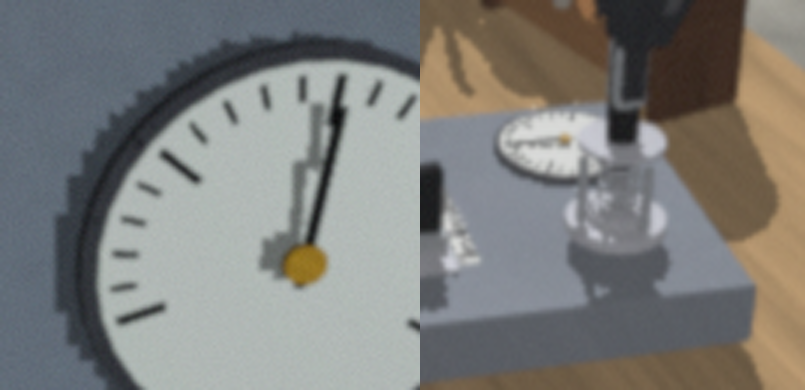

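Request:
jog_arm(delta_rot=[[0,0,0],[0,0,0],[0,0,0],[0,0,0],[0,0,0],[0,0,0],[0,0,0]], offset=[[0,0,-0.1],[0,0,-0.1],[0,0,-0.1],[0,0,-0.1],[0,0,-0.1],[0,0,0],[0,0,0]], grip=[0,0,0,0,0,0,0])

```text
time: 15.88
tool_pos: [0.6263, 0.0566, 0.1299]
orientation: [2.309, 2.129, 0.001]
contact_force: [0.3, -0.0, 12.3]
gripper_width: 0.0001
```

```bash
cat > look.py <<'E'
from h import *
import sys
n=sys.argv[1]
np.set_printoptions(precision=4,suppress=True)
s=read_state();print(s['time'],s['tool_pos'],s['contact_force'],s['ft_torque'])
im,d=snap('wrist','w%s.png'%n)
im2,d=snap('side','side%s.png'%n)
a=cv2.resize(im[180:310,400:540],None,fx=3,fy=3,interpolation=2)
b=cv2.resize(im2[190:240,330:385],None,fx=7,fy=7.8,interpolation=2)
cv2.imwrite('pics/c%s.png'%n,np.hstack([a,b]))
E
python3 look.py 13
```

```text
15.8833 [0.6263 0.0566 0.1299] [ 0.2941 -0.012  12.3054] [0.0082 0.0622 0.0224]
```

View pics/c13.png

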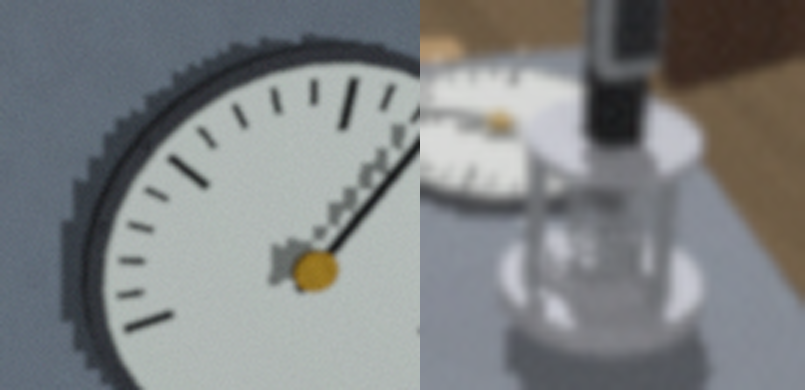

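Request:
jog_arm(delta_rot=[[0,0,0],[0,0,0],[0,0,0],[0,0,0]], offset=[[0,0,-0.05],[0,0,-0.05],[0,0,0],[0,0,0]], grip=[0,0,0,0])

```text
time: 16.32
tool_pos: [0.6263, 0.0566, 0.129]
orientation: [2.309, 2.129, 0.002]
contact_force: [-0.3, -0.6, 13.1]
gripper_width: 0.0
```

Request:
jog_arm(delta_rot=[[0,0,0],[0,0,0],[0,0,0]], offset=[[0,0,-0.05],[0,0,0],[0,0,0]], grip=[0,0,0])

```text
time: 16.57
tool_pos: [0.6263, 0.0566, 0.1285]
orientation: [2.309, 2.129, 0.002]
contact_force: [-0.9, -0.7, 11.9]
gripper_width: -0.0
```

```bash
sed -i 's/im\[180:310,400:540\]/im[180:310,420:560]/' look.py; python3 look.py 14
```

```text
16.5667 [0.6263 0.0566 0.1285] [-0.8761 -0.6879 11.9454] [-0.0682  0.1003  0.0642]
```

View pics/c14.png

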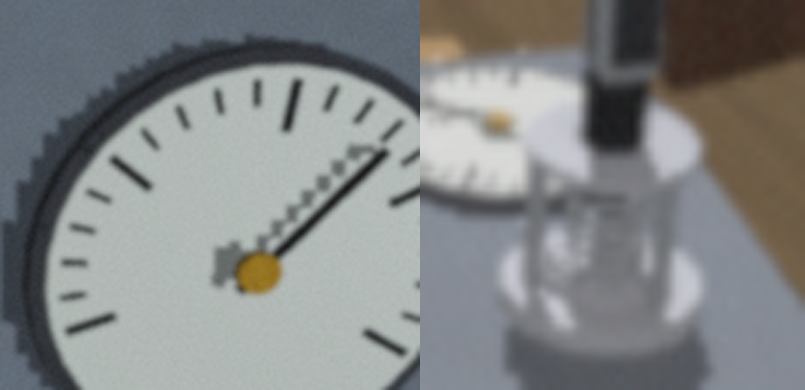

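Request:
jog_arm(delta_rot=[[0,0,0],[0,0,0],[0,0,0]], offset=[[0,0,-0.05],[0,0,0],[0,0,0]], grip=[0,0,0])

```text
time: 16.92
tool_pos: [0.6263, 0.0566, 0.128]
orientation: [2.309, 2.129, 0.002]
contact_force: [-0.1, -0.4, 12.7]
gripper_width: -0.0
```

```bash
python3 look.py 15
```

```text
16.9167 [0.6263 0.0566 0.128 ] [-0.0513 -0.4152 12.735 ] [0.0043 0.1023 0.0141]
```

View pics/c15.png

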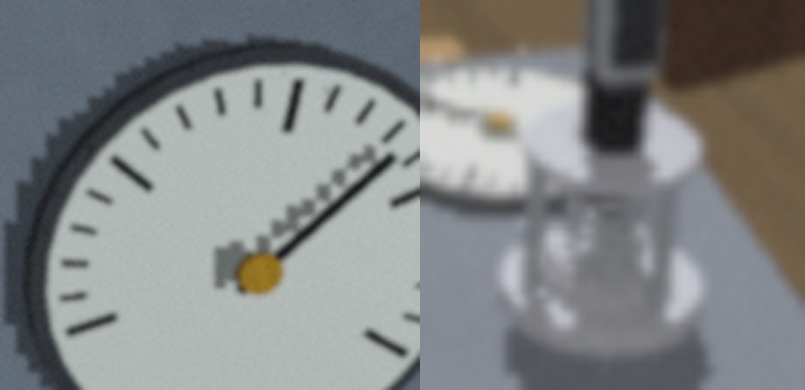

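Request:
jog_arm(delta_rot=[[0,0,0],[0,0,0],[0,0,0]], offset=[[0,0,-0.04],[0,0,0],[0,0,0]], grip=[0,0,0])

```text
time: 17.27
tool_pos: [0.6263, 0.0566, 0.1277]
orientation: [2.309, 2.129, 0.002]
contact_force: [-0.5, -0.2, 12.3]
gripper_width: -0.0004
```

```bash
python3 look.py 16
```

```text
17.2667 [0.6263 0.0566 0.1277] [-0.5115 -0.2139 12.3024] [-0.0053  0.2043 -0.049 ]
```

View pics/c16.png

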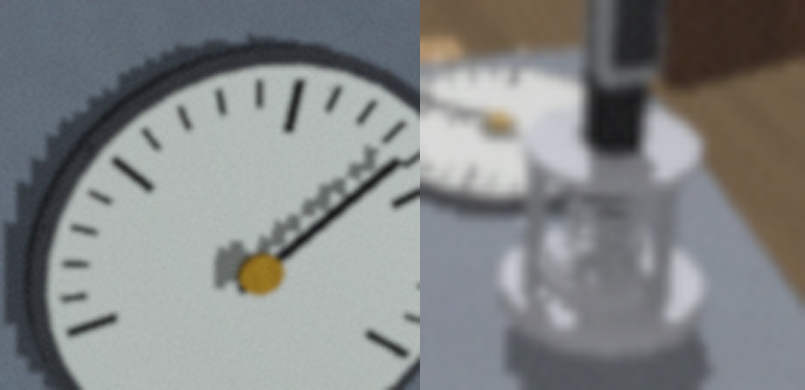

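Request:
jog_arm(delta_rot=[[0,0,0],[0,0,0],[0,0,0]], offset=[[0,0,-0.04],[0,0,0],[0,0,0]], grip=[0,0,0])

```text
time: 17.62
tool_pos: [0.6263, 0.0566, 0.1273]
orientation: [2.309, 2.129, 0.002]
contact_force: [-1.0, -0.2, 13.0]
gripper_width: -0.0001
```

```bash
python3 look.py 17
```

```text
17.6167 [0.6263 0.0566 0.1273] [-0.9921 -0.2489 13.0209] [-0.0652  0.107   0.0097]
```

View pics/c17.png

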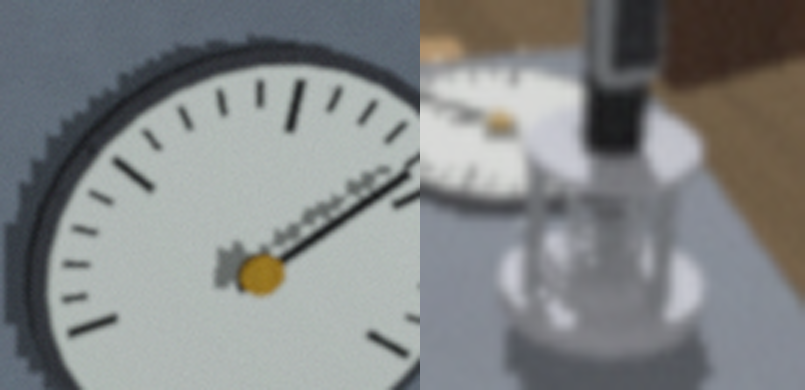

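Request:
jog_arm(delta_rot=[[0,0,0],[0,0,0],[0,0,0]], offset=[[0,0,-0.04],[0,0,0],[0,0,0]], grip=[0,0,0])

```text
time: 17.97
tool_pos: [0.6264, 0.0566, 0.1269]
orientation: [2.309, 2.129, 0.002]
contact_force: [-1.2, -1.4, 13.7]
gripper_width: 0.0003
```

```bash
python3 look.py 18; python3 -c "
import cv2
im=cv2.imread('pics/w18.png')
cv2.imwrite('pics/w18d.png',cv2.resize(im[180:320,410:570],None,fx=4.5,fy=4.2,interpolation=2))"
```

```text
17.9667 [0.6264 0.0566 0.1269] [-1.2397 -1.3754 13.6903] [-0.0093  0.2525  0.0622]
```

View pics/w18d.png

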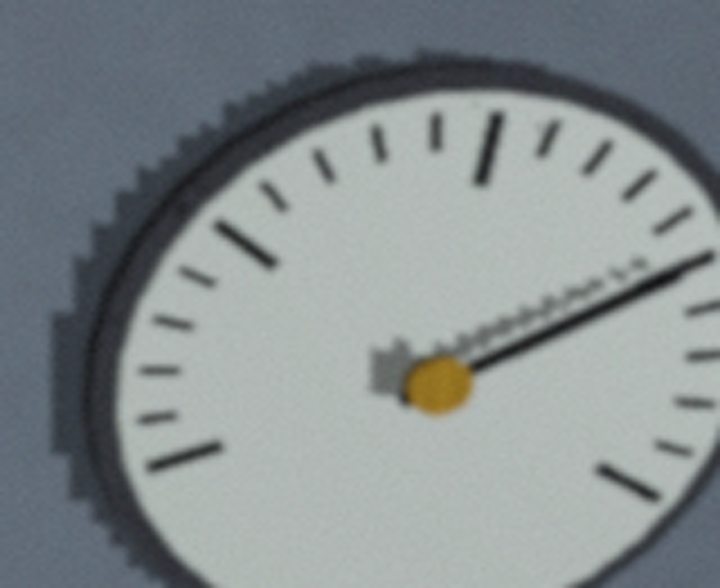

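Request:
jog_arm(delta_rot=[[0,0,0],[0,0,0],[0,0,0],[0,0,0],[0,0,0],[0,0,0],[0,0,0],[0,0,0]], offset=[[0,0,0],[0,0,0],[0,0,0],[0,0,0],[0,0,0],[0,0,0],[0,0,0],[0,0,0]], grip=[0,0,0,0,0,0,0,0])

```text
time: 18.73
tool_pos: [0.6264, 0.0566, 0.127]
orientation: [2.309, 2.129, 0.002]
contact_force: [-0.7, 0.5, 13.3]
gripper_width: 0.0
```

Request:
jog_arm(delta_rot=[[0,0,0],[0,0,0],[0,0,0],[0,0,0],[0,0,0],[0,0,0]], offset=[[0,0,0],[0,0,0],[0,0,0],[0,0,0],[0,0,0],[0,0,0]], grip=[0,0,0,0,0,0])

```text
time: 19.23
tool_pos: [0.6264, 0.0566, 0.127]
orientation: [2.309, 2.129, 0.002]
contact_force: [-0.4, 0.0, 14.2]
gripper_width: 0.0002
```

```bash
python3 look.py 19; python3 -c "
import cv2
im=cv2.imread('pics/w19.png')
cv2.imwrite('pics/w19d.png',cv2.resize(im[180:320,410:570],None,fx=4.5,fy=4.2,interpolation=2))
im=cv2.imread('pics/side19.png')
cv2.imwrite('pics/s19d.png',cv2.resize(im[185:245,325:390],None,fx=10,fy=9,interpolation=2))"
```

```text
19.2333 [0.6264 0.0566 0.127 ] [-0.3726  0.013  14.1569] [-0.0121  0.2257 -0.0077]
```

View pics/w19d.png

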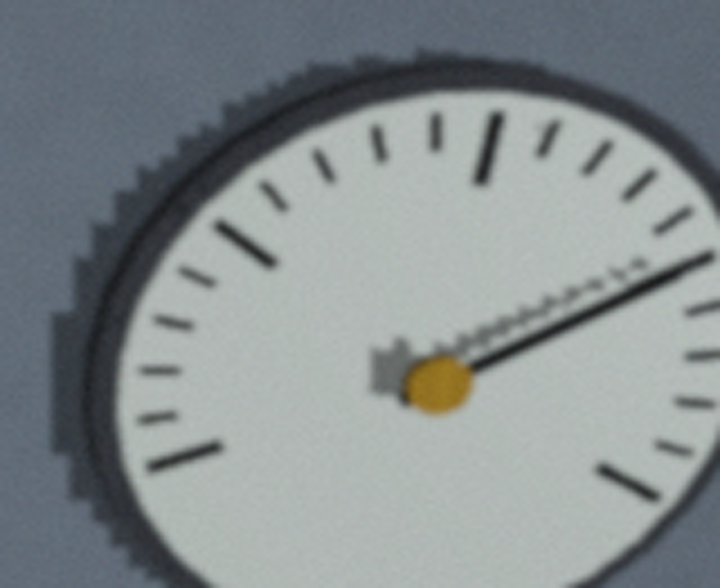

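View pics/s19d.png

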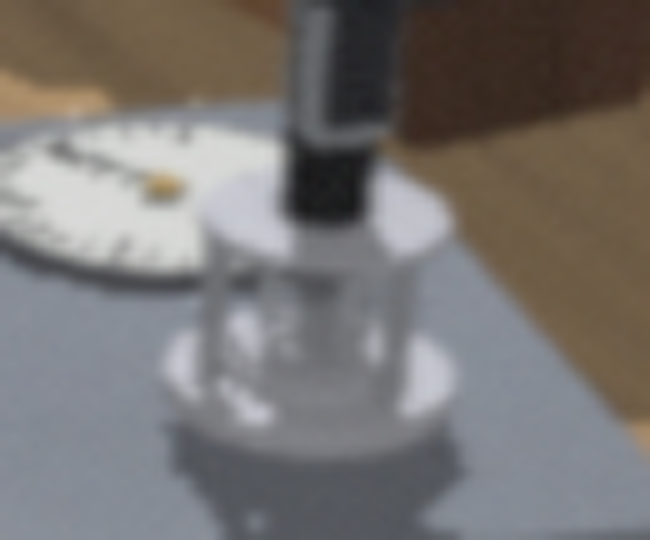

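Request:
jog_arm(delta_rot=[[0,0,0],[0,0,0],[0,0,0],[0,0,0],[0,0,0],[0,0,0],[0,0,0],[0,0,0]], offset=[[0,0,-0.03],[0,0,0],[0,0,0],[0,0,0],[0,0,0],[0,0,0],[0,0,0],[0,0,0]], grip=[0,0,0,0,0,0,0,0])

```text
time: 20.0
tool_pos: [0.6264, 0.0566, 0.1267]
orientation: [2.309, 2.129, 0.002]
contact_force: [-0.3, -0.1, 15.0]
gripper_width: -0.0003
```

Request:
jog_arm(delta_rot=[[0,0,0],[0,0,0],[0,0,0],[0,0,0],[0,0,0],[0,0,0],[0,0,0]], offset=[[0,0,0],[0,0,0],[0,0,0],[0,0,0],[0,0,0],[0,0,0],[0,0,0]], grip=[0,0,0,0,0,0,0])

```text
time: 20.58
tool_pos: [0.6264, 0.0566, 0.1267]
orientation: [2.309, 2.129, 0.002]
contact_force: [-0.7, -0.8, 14.3]
gripper_width: 0.0002
```

Request:
jog_arm(delta_rot=[[0,0,0],[0,0,0],[0,0,0],[0,0,0],[0,0,0],[0,0,0],[0,0,0],[0,0,0]], offset=[[0,0,0.2],[0,0,0.4],[0,0,0.4],[0,0,0.4],[0,0,0.4],[0,0,0.4],[0,0,0.4],[0,0,0.4]], grip=[0,0,0,0,0,0,0,0])

```text
time: 21.25
tool_pos: [0.6255, 0.0566, 0.1556]
orientation: [-2.309, -2.13, 0.001]
contact_force: [-0.6, -0.6, -0.3]
gripper_width: -0.0001
```

Request:
jog_arm(delta_rot=[[0,0,0],[0,0,0],[0,0,0],[0,0,0],[0,0,0],[0,0,0],[0,0,0]], offset=[[0,0,1],[0,0,2],[0,0,2],[0,0,2],[0,0,1],[0,0,0],[0,0,0]], grip=[0,0,0,0,0,0,0])

```text
time: 21.83
tool_pos: [0.6261, 0.0566, 0.236]
orientation: [2.309, 2.13, 0.001]
contact_force: [-0.4, 0.0, -0.0]
gripper_width: -0.0
```

```bash
python3 - <<'E'
from h import *
np.set_printoptions(precision=4,suppress=True)
s=read_state();print(s['time'],s['tool_pos'],s['contact_force'])
im2,d=snap('side','side20.png')
cv2.imwrite('pics/s20z.png',cv2.resize(im2[170:270,300:430],None,fx=5.5,fy=5.5,interpolation=2))
c=get_calibration('wrist');im,d=snap('wrist','w20.png')
for l,h in [('knob_top_1',.1495),('rider_top',.098)]:
  for r in place_of('wrist',l)[:2]:
    u,v=r['pixel'];print(l,r,at_h(c,u,v,h),at_depth(c,u,v,d[int(v),int(u)]))
E
```

```text
21.8333 [0.6261 0.0566 0.236 ] [-0.3543  0.0354 -0.04  ]
knob_top_1 {'pixel': [322.0, 248.9], 'conf': 0.92} [0.625  0.0562 0.1495] [0.6246 0.0563 0.1509]
rider_top {'pixel': [355.2, 76.3], 'conf': 0.57} [0.5061 0.0912 0.098 ] [0.5061 0.0913 0.0974]
rider_top {'pixel': [321.6, 252.8], 'conf': 0.34} [0.6443 0.0547 0.098 ] [0.6276 0.0557 0.1504]
```

View pics/s20z.png

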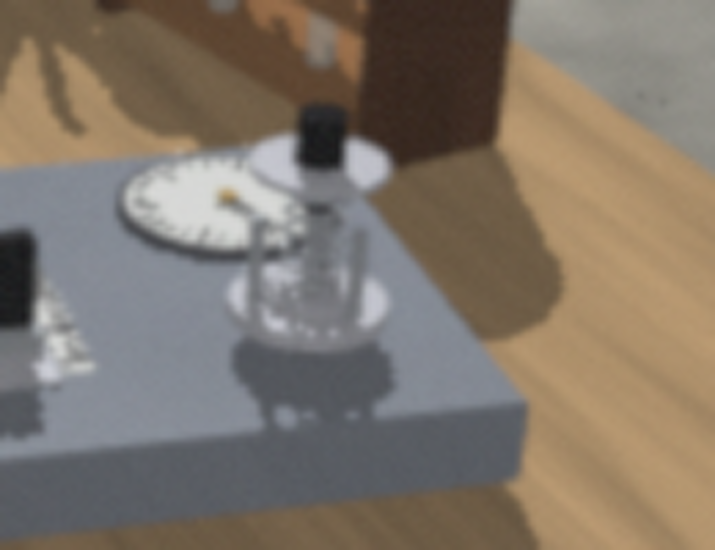

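View pics/w20.png

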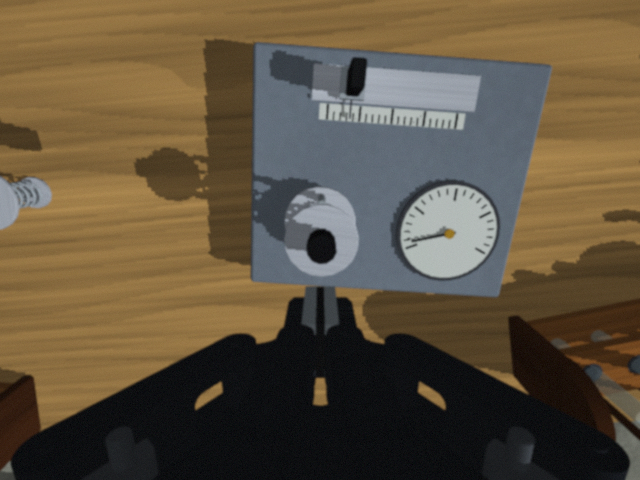

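```bash
python3 - <<'E'
from h import *
im=cv2.imread('pics/w10.png')
cv2.imwrite('pics/r0.png',cv2.resize(im[25:135,290:420],None,fx=6,fy=5.4,interpolation=2))
E
```

```text
(no output)
```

View pics/r0.png

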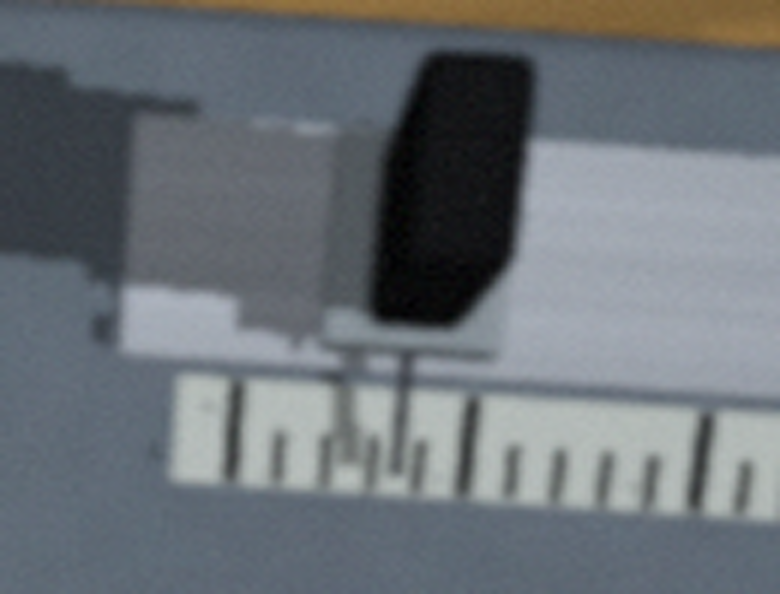

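Request:
jog_arm(delta_rot=[[0,0,-1],[0,0,-1],[0,0,-1],[0,0,-1],[0,0,0],[0,0,0],[0,0,0],[0,0,0]], offset=[[-2,0.6,0],[-3,1,0],[-3,1,0],[-2.5,1,-2],[-1.45,0,-3],[0,0,-3],[0,0,-1],[0,0,0]], grip=[0.5,0.5,0.5,0.5,0.5,0.5,0.5,0.5], newtons=25)

```text
time: 22.7
tool_pos: [0.5048, 0.0923, 0.1436]
orientation: [-2.38, -2.047, 0.006]
contact_force: [-0.2, 0.2, 0.5]
gripper_width: 0.0423
```

```bash
python3 - <<'E'
from h import *
np.set_printoptions(precision=4,suppress=True)
s=read_state();print(s['time'],s['tool_pos'],s['orientation'],s['contact_force'],s['gripper_width'])
c=get_calibration('wrist');im,d=snap('wrist','w21.png')
for l,h in [('rider_top',.098)]:
  for r in place_of('wrist',l)[:2]:
    u,v=r['pixel'];print(l,r,at_h(c,u,v,h),at_depth(c,u,v,d[int(v),int(u)]))
E
```

```text
22.7 [0.5048 0.0923 0.1436] [-2.3805 -2.0468  0.0059] [-0.1913  0.1927  0.5259] 0.04229379158740005
rider_top {'pixel': [322.1, 268.9], 'conf': 0.86} [0.5043 0.0917 0.098 ] [0.5044 0.0917 0.0977]
```

View pics/w21.png

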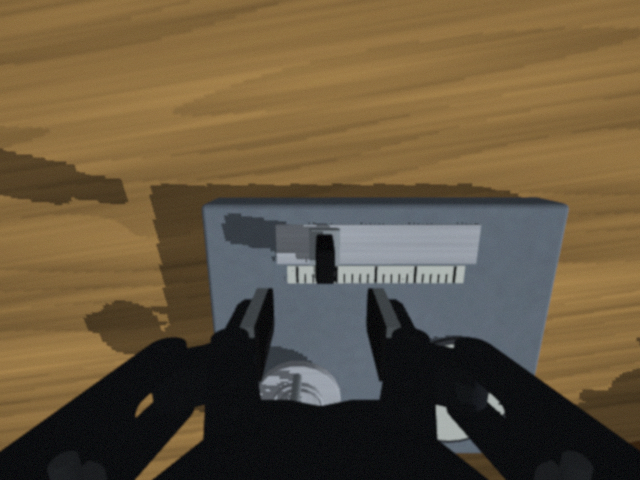

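Request:
jog_arm(delta_rot=[[0,0,0],[0,0,0],[0,0,0],[0,0,0],[0,0,0],[0,0,0],[0,0,0]], offset=[[0,0.05,-1.5],[0,0,-2],[0,0,-1.7],[0,0,-1.2],[0,0,0],[0,0,0],[0,0,0]], grip=[0.5,0.5,0.5,0.5,0.5,0.5,0.3])

```text
time: 23.38
tool_pos: [0.5077, 0.0932, 0.0834]
orientation: [2.382, 2.047, 0.003]
contact_force: [-0.4, 0.7, 0.1]
gripper_width: 0.0321
```

Request:
jog_arm(delta_rot=[[0,0,0],[0,0,0],[0,0,0],[0,0,0],[0,0,0],[0,0,0]], offset=[[0,0,0],[0,0,0],[0,0,0],[0,0,0],[0,0,0],[0,0,0]], grip=[0.2,0.1,0.05,0.05,0.05,0.05])

```text
time: 23.88
tool_pos: [0.5074, 0.0933, 0.0831]
orientation: [2.381, 2.047, 0.003]
contact_force: [0.1, -0.5, 7.1]
gripper_width: 0.0109
```

Request:
jog_arm(delta_rot=[[0,0,0],[0,0,0],[0,0,0],[0,0,0],[0,0,0],[0,0,0],[0,0,0],[0,0,0]], offset=[[0.08,0.5,0],[0.15,1,0],[0.15,1,0],[0.15,1,0],[0.15,1,0],[0.15,1,0],[0.08,0.5,0],[0,0,0]], grip=[0.05,0.05,0.05,0.05,0.05,0.05,0.05,0.05])

```text
time: 24.55
tool_pos: [0.5165, 0.1543, 0.0831]
orientation: [2.381, 2.049, 0.004]
contact_force: [0.5, 1.6, 7.9]
gripper_width: 0.011
```

Request:
jog_arm(delta_rot=[[0,0,0],[0,0,0],[0,0,0],[0,0,0],[0,0,0],[0,0,0],[0,0,0]], offset=[[0,0,0],[0,0,0],[0,0,0],[0,0,1],[0,0,2],[0,0,2.5],[0,0,2]], grip=[0.3,0.4,0.4,0.4,0.4,0.4,0.4])

```text
time: 25.13
tool_pos: [0.5155, 0.1529, 0.159]
orientation: [2.382, 2.048, 0.001]
contact_force: [0.6, 1.0, 0.1]
gripper_width: 0.0339
```

Request:
jog_arm(delta_rot=[[0,0,0],[0,0,0],[0,0,0],[0,0,0]], offset=[[2,-1,3],[3,-1,3],[2,0,1.5],[0,0,0]], grip=[0.4,0.4,0.4,0.4])

```text
time: 25.47
tool_pos: [0.5879, 0.1331, 0.2342]
orientation: [2.382, 2.044, 0.008]
contact_force: [2.3, -0.1, -0.9]
gripper_width: 0.0345
```

```bash
python3 - <<'E'
from h import *
np.set_printoptions(precision=4,suppress=True)
s=read_state();print(s['time'],s['tool_pos'],s['orientation'],s['contact_force'],s['gripper_width'])
c=get_calibration('wrist');im,d=snap('wrist','w22.png')
for l,h in [('rider_top',.098),('knob_top_1',.1495)]:
  for r in place_of('wrist',l)[:2]:
    u,v=r['pixel'];print(l,r,at_h(c,u,v,h),at_depth(c,u,v,d[int(v),int(u)]))
E
```

```text
25.4667 [0.5879 0.1331 0.2342] [2.3815 2.0443 0.0082] [ 2.2758 -0.054  -0.8955] 0.03452167343502958
rider_top {'pixel': [332.7, 137.9], 'conf': 0.77} [0.5138 0.1531 0.098 ] [0.5138 0.153  0.0998]
```

View pics/w22.png

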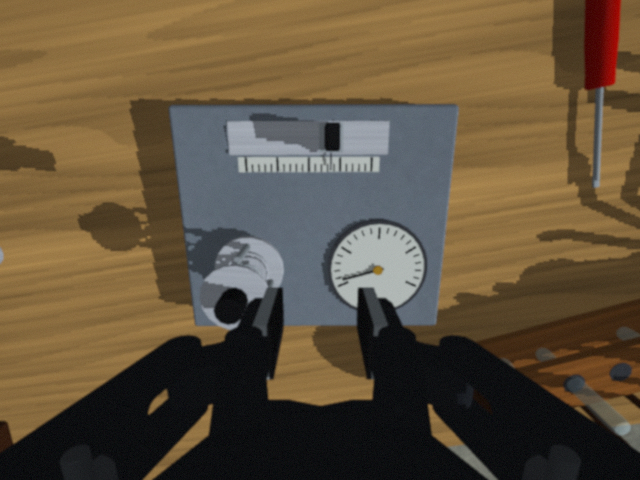

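```bash
python3 - <<'E'
from h import *
im=cv2.imread('pics/w22.png')
cv2.imwrite('pics/r1.png',cv2.resize(im[110:185,225:400],None,fx=4.5,fy=6,interpolation=2))
im,d=snap('side','side23.png')
im2,d=snap('scene','scene23.png')
cv2.imwrite('pics/s23.png',np.hstack([cv2.resize(im[170:270,270:400],None,fx=3,fy=4),cv2.resize(im2[240:340,260:390],None,fx=3,fy=4)]))
E
```

```text
(no output)
```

View pics/r1.png

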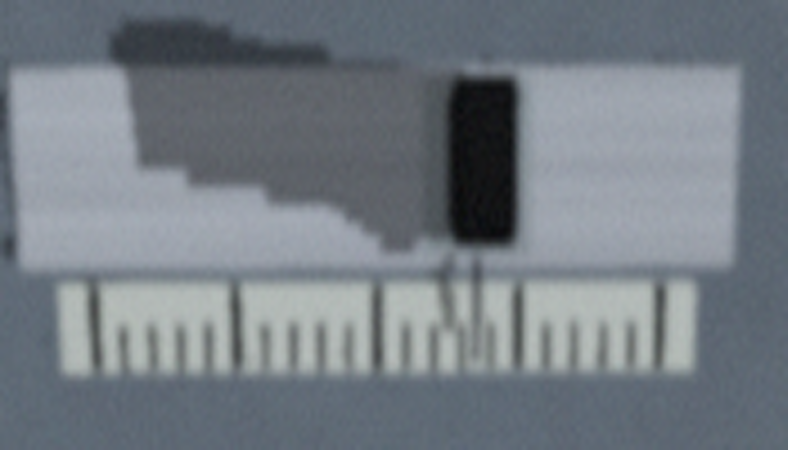

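View pics/s23.png

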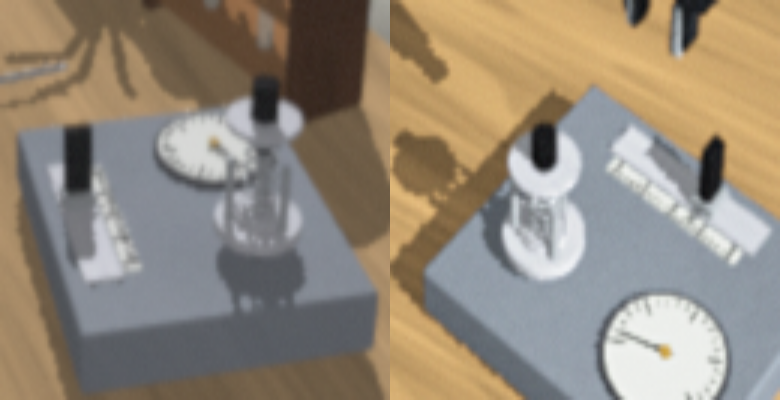

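Request:
jog_arm(delta_rot=[[0,0,0],[0,0,0],[0,0,0],[0,0,0]], offset=[[0,0,1],[0,0,0],[0,0,0],[0,0,0]], grip=[0.4,0.4,0.4,0.4])

```text
time: 26.05
tool_pos: [0.5835, 0.1337, 0.2399]
orientation: [-2.382, -2.048, 0.001]
contact_force: [0.3, 0.2, 0.1]
gripper_width: 0.0343
```

```bash
python3 -c "
from workcell import *
print(hand_in())"
```

```text
the job is handed in; nothing more can be done
None
```

I seated the spring nearer the robot in the tester, pressed it to the mark and held it there, let it rise, and set the rider to about 13.5 N. The job is handed in at 26 s; it reports no verdict.

- **Seating:** The first try caught on the seat's rim. Two 1 mm corrections, guided by the side force, dropped it in.
- **Pressing:** The dial rose steadily to about 13.8 N, then climbed much faster over the next 0.4 mm, which I took as the flange meeting the pillars. Less the foot's 0.3 N, that makes about 13.5 N at the mark. I held it there for about 2.5 s with roughly 1 to 2 N on the pillars.
- **Wrist force reading:** It was noisy and ran about 1 N below the dial near the mark. I used the dial for the recorded force.
- **Last checks:** The spring stands upright in the seat with its cap fully risen. The rider's pointer read about 13.46 N in the final picture. The arm was clear with no contact force.
- **Not measured again:** I did not re-measure the other spring and the bystanders at the end. The arm made no contact near them.

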